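Lay out a stack of agar dishes in their reading holders

ROBOT

A 6-joint arm with a two-finger parallel gripper is mounted at the origin on the work surface. World frame = base frame: x ahead of the robot, y to its left, z up, the work surface at z = 0. Lengths are in m, angles in degrees, forces in N, time in s.
With the tool pointing down it reaches from about 0.375 to 0.9 m from the base axis. Payload 3.1 kg.
Tool frame: the origin (TCP) lies on the centre line of the jaws, within the pads' length; the fingertips stand 8 mm ahead of it and the grasp point (between the pads) lies 11 mm behind it; y points along the fingers, x is the direction in which the jaws open and shut, and the axes are right-handed (so a half turn about y gives the same grasp; the last joint's range is limited). The gripper opens to 87 mm and grips with 3 to 60 N. Pads are 19 mm wide; open, the fingers measure 117 mm over their backs; the gripper's body (75 mm by 190 mm) begins 51 mm behind the grasp point.
Start: joints at [62.309, 30.224, 82.088, -0, 67.689, -10.227], TCP at [0.188, 0.596, 0.231] pointing down, gripper open.
Joint ranges: [-176.69, 176.69], [-43.24, 126.21], [12.49, 139.97], [-82, 262], [0, 151.66], [-163.58, 163.58]. Speed limits (degrees/s): [159.86, 159.86, 180, 180, 180, 180].

INTERFACE

Orientations are given as a 3x3 rotation matrix whose columns are the frame's x, y, z axes.
In Python, from rig import read_state, imaging, job, spotter gives the robot as it stands.
- The arm moves only by the tool apply_moves, never from a script. Its argument "steps" is a list of rows, each an object of numbers: "x", "y", "z": the shift along the world's x, y, z in mm; "spin": the turn about the world's z in rad. In form: [{"x": .., "y": .., "z": .., "spin": ..}, ...]. A call has 1 to 12 rows; each row shifts and turns the pose as measured when the row begins; what a row does not reach is not made up. A row lasts 1/10 s, in which the tool goes at most 50 mm and 8.59 degrees, less where a joint would pass 70% of its speed; a pose out of reach is approached as far as the arm can. A call is refused whole if a number of a shift passes 50 or a number of a turn 0.15, either way. A call with a gripper value outside its range is refused whole. "grip" is the finger opening in mm, from 0 to 87, set as the call begins (left out, the last holds). The fingers move at their own pace and stop on an object; the grip force is fixed at half the most. Time passes only in rows, so rows that do not move let the fingers close. It gives the time, the measured TCP pose, the force and the opening at its end, in the units of the state.
- read_state(): the state, without advancing time (a new reading comes with each control period).
- imaging.capture(name): name is "scene" or "top" or "wrist"; returns the picture (420x560x3 uint8, red, green, blue); there is no depth.
- imaging.camera_params(name): a dict with "fov_y" (degrees; the focal length in pixels is half the picture's height over the tangent of half this angle, whatever the lens; pixels are square), "cx", "cy" (the principal point, pixels), "R" (3x3) and "t" (3): a world point X has camera coordinates R X + t. Camera axes: x right, y down, z forward; pixel columns grow to the right and rows downward; lengths in m; the calibration is good to about 2 mm. A picture is of the moment at which its call begins: read the wrist's pose just before it. camera_params takes no time and is no camera call; for the wrist camera it gives the pose at the moment of the call.
- job.hand_in(): hands the job in, once; it reports no verdict.
Trained networks look in the newest picture that a camera, given by its name, has taken for a name from the list of things; names that differ only in an ending like _2 or _b are one class to them, and where a whole thing is asked for, a point or a joint stands for the part that bears it (a point fixed in the world has none). Each returns a list of dicts, best first, with "score" (0 to 1); they miss things now and then, are a little off and sometimes report something else, mostly with a low value. They report only what shows in the picture. A call takes as long as a camera call. They do not tell look-alikes from the thing itself.
- spotter.cut_out(name, camera): "mask" (420x560 bool, what is visible of it) and "rect" ([left, top, width, height] in pixels, round what is visible of it).
The state is a dict: "time_s": time; "joint_positions": joint angles; "qvel": joint speeds; "tau": joint torques, N m; "position": TCP position; "tcp_rot": TCP orientation; "force": force on the tool from outside, world axes, zero at the start; "moment": the same for the moment, N m; "opening": opening from 0.0 (shut) to 1.0 (fully open).
Only numpy, scipy, OpenCV 4.12 (cv2) and the standard library are available. Lean on these libraries where they do the work, as an engineer would, in place of code of your own. Each camera call takes 0.05 s, during which the arm holds its last target.

TASK

The agar dishes stand in one stack and have to be laid out for reading. Take the stack apart and set each dish flat in the round holder of its own size: the largest dish in the largest holder, the next in the next, down to the smallest in the smallest. Keep the dishes level, set them down gently without dropping them, and leave the bottle and the roll of tape where they are.

Things in the scene. Friction and masses are not known exactly. Their poses are not given: they have to be found in the camera images.
- dish_large: The largest of four closed round dishes with honey-coloured agar and a pale rim: a plain upright cylinder 66 mm in diameter and 20 mm tall, rigid, about 75 g (varies by a quarter), lid fixed on. At the start at the bottom of the stack, standing on the bench. Origin at the centre of its underside, z up.
- dish_medium: The second largest of four closed round dishes with honey-coloured agar and a pale rim: a plain upright cylinder 54 mm in diameter and 20 mm tall, rigid, about 50 g (varies by a quarter), lid fixed on. At the start standing on the 66 mm dish, roughly centred (within 3 mm a side). Origin at the centre of its underside, z up.
- dish_small: The third largest of four closed round dishes with honey-coloured agar and a pale rim: a plain upright cylinder 42 mm in diameter and 20 mm tall, rigid, about 32 g (varies by a quarter), lid fixed on. At the start standing on the 54 mm dish, roughly centred (within 3 mm a side). Origin at the centre of its underside, z up.
- dish_tiny: The smallest of four closed round dishes with honey-coloured agar and a pale rim: a plain upright cylinder 30 mm in diameter and 20 mm tall, rigid, about 18 g (varies by a quarter), lid fixed on. At the start standing on the 42 mm dish, the top of the stack, roughly centred (within 3 mm a side). Origin at the centre of its underside, z up.
- holder_large: The largest of four fixed, shallow round white holders with a dark steel rim, on the bench; it is meant for the 66 mm dish. Inner diameter 84 mm, outside 91 mm; the dish stands on its flat floor 4 mm above the bench, the rim's top is 8 mm above the bench. Origin at its centre on the bench, z up.
- holder_medium: The second largest of four fixed, shallow round white holders with a dark steel rim, on the bench; it is meant for the 54 mm dish. Inner diameter 72 mm, outside 79 mm; the dish stands on its flat floor 4 mm above the bench, the rim's top is 8 mm above the bench. Origin at its centre on the bench, z up.
- holder_small: The third largest of four fixed, shallow round white holders with a dark steel rim, on the bench; it is meant for the 42 mm dish. Inner diameter 60 mm, outside 67 mm; the dish stands on its flat floor 4 mm above the bench, the rim's top is 8 mm above the bench. Origin at its centre on the bench, z up.
- holder_tiny: The smallest of four fixed, shallow round white holders with a dark steel rim, on the bench; it is meant for the 30 mm dish. Inner diameter 48 mm, outside 55 mm; the dish stands on its flat floor 4 mm above the bench, the rim's top is 8 mm above the bench. Origin at its centre on the bench, z up.
- bottle: Bystander: a small loose green reagent bottle with a blue cap, 54 mm in diameter, 105 mm tall, standing on the bench left of the work. Origin at the centre of its underside.
- tape: Bystander: a loose roll of pale tape lying flat on the bench, 80 mm outside and 60 mm inside diameter, 19 mm high. Origin at the centre of its underside.
There are look-alikes about, which are no part of the job. What is shaped like the holder_large but purple is not meant. What is shaped like the dish_small but blue is not meant.

How it is judged:
By the outcome, as a careful person would: the job done as asked, in the order asked, and still so for the second after the job is handed in, with the robot touching nothing.
It also fails if it takes over 106 s, if anything falls off the work surface, if the arm or the gripper's body presses on something with over 40 N, if the wrist force passes 120 N, or if a joint passes its speed limit or range.

## Working session

There is one attempt and no reset: what is moved stays moved. The work goes in short steps, Python scripts to look and compute and a tool call to move; the robot and the scene stay as the last step left them, time stands still between calls to the robot, and variables do not carry over. Pictures are saved under pics/ and viewed, and the job is handed in when it is done.

Besides the shell and the picture viewer there is one more tool, called after "Emit:" in YAML: its name, and indented under it one key for each argument. apply_moves: Moves the arm, as the interface text tells. Its arguments: {"type":"object","properties":{"steps":{"type":"array"},"grip":{"type":"number"}},"required":["steps"]}

```bash
mkdir -p pics; ls; python3 - <<'E'
from rig import read_state, imaging
import cv2,numpy as np
for n in ["scene","top","wrist"]:
    im=imaging.capture(n); cv2.imwrite(f"pics/{n}0.png",im[:,:,::-1])
    p=imaging.camera_params(n); print(n,p)
s=read_state();print(s["time_s"],s["position"],s["tcp_rot"],s["force"],s["opening"])
E
```

```text
pics
scene {'fov_y': 55.83541917944931, 'cx': 275.6279701073966, 'cy': 212.74837709004723, 'R': array([[ 0.21478632,  0.97652839,  0.01609819],
       [ 0.70582488, -0.14381072, -0.69363514],
       [-0.67503931,  0.16034584, -0.72014661]]), 't': array([-0.1496444 , -0.3242662 ,  1.35793794])}
top {'fov_y': 43.13531828237616, 'cx': 292.2763259895581, 'cy': 214.84829414220516, 'R': array([[-1.27353862e-02, -9.99918866e-01,  2.67781934e-04],
       [-9.79922699e-01,  1.24274164e-02, -1.98990109e-01],
       [ 1.98970636e-01, -2.79662149e-03, -9.80001462e-01]]), 't': array([0.01310538, 0.54404432, 1.37518156])}
wrist {'fov_y': 60.02109774979436, 'cx': 280.372960788554, 'cy': 210.55671819025164, 'R': array([[ 0.30067439,  0.95372511, -0.00182532],
       [ 0.92466704, -0.29104354,  0.24552907],
       [ 0.23363599, -0.07551212, -0.96938751]]), 't': array([-0.62321106, -0.02969771,  0.38892967])}
0.15 [0.18728408 0.59570269 0.22979375] [[ 3.00067370e-01 -7.50115469e-04 -9.53917717e-01]
 [ 9.53916568e-01 -1.50395968e-03  3.00068191e-01]
 [-1.65973958e-03 -9.99998588e-01  2.64258349e-04]] [ 0.24670731 -0.08719477  0.85447239] 1.0006225498465626
```

View pics/scene0.png

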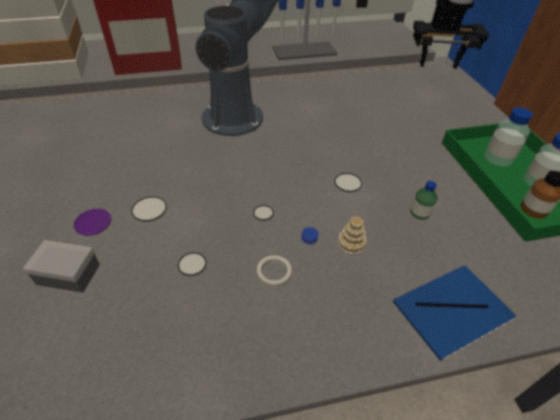

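View pics/top0.png

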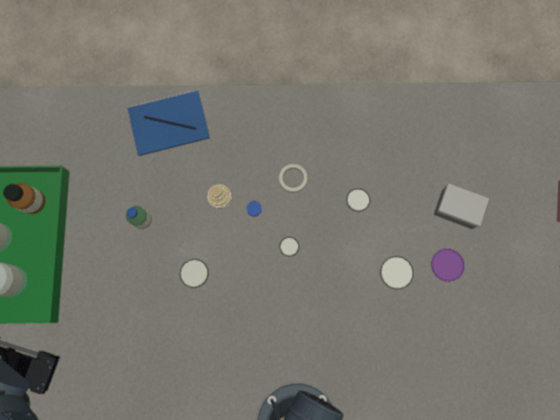

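View pics/wrist0.png

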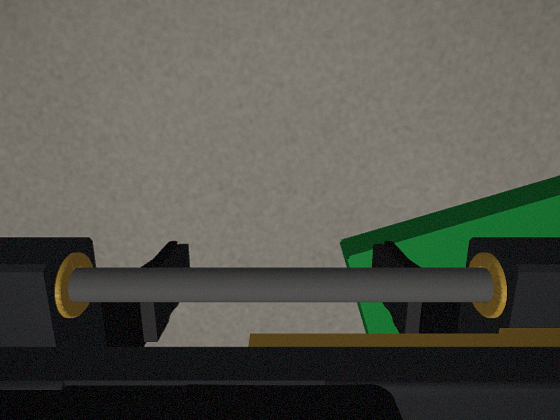

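```bash
cat > h.py <<'E'
from rig import read_state, imaging, spotter
import cv2,numpy as np
def P(n): return imaging.camera_params(n)
def ray(n,u,v,p=None):
    p=p or P(n); f=210/np.tan(np.radians(p["fov_y"]/2))
    d=p["R"].T@np.array([(u-p["cx"])/f,(v-p["cy"])/f,1.]); c=-p["R"].T@p["t"]; return c,d
def at(n,u,v,z,p=None):
    c,d=ray(n,u,v,p); return c+d*(z-c[2])/d[2]
def proj(n,X,p=None):
    p=p or P(n); f=210/np.tan(np.radians(p["fov_y"]/2))
    q=p["R"]@np.array(X)+p["t"]; return np.array([f*q[0]/q[2]+p["cx"],f*q[1]/q[2]+p["cy"]])
def circ(n,mask,z):
    c=max(cv2.findContours(mask.astype(np.uint8),cv2.RETR_EXTERNAL,cv2.CHAIN_APPROX_NONE)[0],key=len)[:,0]
    Q=np.array([at(n,u,v,z)[:2] for u,v in c]).astype(np.float32)
    (x,y),r=cv2.minEnclosingCircle(Q); m=cv2.moments(mask.astype(np.uint8)); 
    return at(n,m['m10']/m['m00'],m['m01']/m['m00'],z)[:2],2*r
E
python3 - <<'E'
from h import *
for n in ["top","scene"]:
    imaging.capture(n)
    for k in ["holder_large","holder_medium","holder_small","holder_tiny","dish_large","dish_medium","dish_small","dish_tiny","tape","bottle"]:
        for r in spotter.cut_out(k,n)[:4]:
            z=0.008 if "holder" in k else 0.02
            c,d=circ(n,r["mask"],z)
            print(n,k,round(r["score"],2),r["rect"],c.round(4),round(d,4))
print(proj("top",[0,0,0]),proj("scene",[0,0,0]),proj("scene",read_state()["position"]))
print(read_state()["time_s"])
E
```

```text
top holder_large 0.9 [381.9, 256.0, 30.6, 31.8] [ 0.3927 -0.2761] 0.0913
top holder_large 0.83 [433.1, 248.3, 34.2, 34.0] [ 0.4105 -0.4162] 0.0924
top holder_medium 0.78 [180.2, 258.9, 28.7, 36.0] [0.3955 0.2747] 0.0774
top holder_tiny 0.67 [283.2, 237.4, 14.3, 16.9] [0.467  0.0156] 0.055
top dish_medium 0.45 [205.3, 192.5, 20.0, 9.6] [0.5961 0.2117] 0.0539
top dish_medium 0.17 [124.5, 202.6, 27.5, 24.9] [0.5521 0.4308] 0.0737
top dish_small 0.67 [250.5, 199.4, 14.2, 18.8] [0.572  0.1106] 0.0435
top dish_small 0.62 [207.6, 187.3, 21.0, 11.9] [0.6101 0.2125] 0.0465
top dish_tiny 0.54 [210.3, 185.0, 12.0, 13.5] [0.6229 0.2183] 0.0363
top tape 0.53 [279.3, 165.2, 30.4, 27.9] [0.6575 0.002 ] 0.0824
top bottle 0.82 [125.3, 205.1, 28.4, 23.6] [0.5514 0.4302] 0.0752
top bottle 0.71 [283.0, 236.9, 17.5, 20.2] [0.4646 0.0153] 0.0534
scene holder_large 0.96 [72.6, 209.1, 38.9, 28.8] [ 0.4134 -0.4151] 0.0976
scene holder_large 0.67 [129.2, 195.7, 32.3, 25.5] [ 0.3942 -0.2766] 0.0908
scene holder_large 0.24 [412.7, 176.6, 25.8, 42.6] [0.5141 0.4541] 0.1677
scene holder_medium 0.76 [332.9, 172.4,
[... 204 characters left out ...]
.61 [252.8, 206.2, 22.7, 14.2] [0.4696 0.0153] 0.0624
scene dish_large 0.48 [340.2, 229.6, 25.1, 21.1] [0.6288 0.1955] 0.0723
scene dish_medium 0.53 [341.6, 226.2, 23.4, 18.4] [0.6107 0.2099] 0.0653
scene dish_small 0.47 [345.5, 224.0, 18.2, 9.9] [0.5914 0.2217] 0.0501
scene dish_tiny 0.54 [347.8, 213.2, 15.0, 18.6] [0.5648 0.2351] 0.0512
scene dish_tiny 0.4 [253.3, 252.9, 35.3, 36.4] [0.6643 0.003 ] 0.0902
scene tape 0.85 [256.6, 254.3, 34.5, 35.3] [0.6671 0.0017] 0.0911
scene tape 0.32 [128.6, 195.7, 36.5, 28.7] [ 0.406  -0.2728] 0.1003
scene bottle 0.97 [408.3, 180.1, 26.8, 38.7] [0.5255 0.4427] 0.172
[297.33934022 425.02953134] [231.95309292 118.10877428] [438.31127722  63.37210899]
1.25
```

```bash
python3 - <<'E'
import cv2,numpy as np
from h import *
im=cv2.imread("pics/top0.png"); sc=cv2.imread("pics/scene0.png")
g=cv2.cvtColor(im,cv2.COLOR_BGR2GRAY);gs=cv2.cvtColor(sc,cv2.COLOR_BGR2GRAY)
for nm,X in dict(L=(.393,-.276),M=(.397,.275),S=(.598,-.179),T=(.468,.0155)).items():
    for n,I in (("top",g),("scene",gs)):
        u,v=proj(n,[*X,.004]); u0,v0=int(u)-25,int(v)-25
        c=cv2.resize(I[v0:v0+50,u0:u0+50],None,fx=8,fy=8,interpolation=cv2.INTER_CUBIC)
        _,b=cv2.threshold(c,0,255,cv2.THRESH_OTSU)
        cs=max(cv2.findContours(b,cv2.RETR_EXTERNAL,cv2.CHAIN_APPROX_NONE)[0],key=cv2.contourArea)[:,0]
        Q=np.array([at(n,(a+.5)/8-.5+u0,(e+.5)/8-.5+v0,.004)[:2] for a,e in cs])
        (x,y),(d1,d2),_=cv2.fitEllipse((Q*1000).astype(np.float32)); print(nm,n,round(x,1),round(y,1),round(d1,1),round(d2,1))
a=cv2.resize(im[170:225,185:275],None,fx=8,fy=8,interpolation=cv2.INTER_CUBIC)
b=cv2.resize(sc[205:260,320:380],None,fx=8,fy=8,interpolation=cv2.INTER_CUBIC)
cv2.imwrite("pics/c_top.png",a);cv2.imwrite("pics/c_sc.png",b)
E
```

```text
L top 391.4 -276.2 81.8 81.9
L scene 389.2 -276.3 77.0 80.8
M top 396.6 277.3 69.3 69.8
M scene 394.0 278.1 64.1 68.2
S top 596.3 -178.5 57.2 58.4Traceback (most recent call last):
  File "<stdin>", line 11, in <module>
  File "h.py", line 8, in at
    c,d=ray(n,u,v,p); return c+d*(z-c[2])/d[2]
        ~~~^^^^^^^^^
  File "h.py", line 5, in ray
    p=p or P(n); f=210/np.tan(np.radians(p["fov_y"]/2))
           ~^^^
  File "h.py", line 3, in P
    def P(n): return imaging.camera_params(n)
                     ~~~~~~~~~~~~~~~~~~~~~^^^
ValueError: time passes only in moves, steps and waits
```

```bash
python3 - <<'E'
s=open('h.py').read()
s=s.replace('def P(n): return imaging.camera_params(n)','''_c={}
def P(n):
    if n=="wrist": return imaging.camera_params(n)
    if n not in _c: _c[n]=imaging.camera_params(n)
    return _c[n]''')
open('h.py','w').write(s)
E
python3 - <<'E'
import cv2,numpy as np
from h import *
im=cv2.imread("pics/top0.png"); sc=cv2.imread("pics/scene0.png")
g=cv2.cvtColor(im,cv2.COLOR_BGR2GRAY);gs=cv2.cvtColor(sc,cv2.COLOR_BGR2GRAY)
for nm,X in dict(S=(.598,-.179),T=(.468,.0155)).items():
    for n,I in (("top",g),("scene",gs)):
        u,v=proj(n,[*X,.004]); u0,v0=int(u)-25,int(v)-25
        c=cv2.resize(I[v0:v0+50,u0:u0+50],None,fx=8,fy=8,interpolation=cv2.INTER_CUBIC)
        _,b=cv2.threshold(c,0,255,cv2.THRESH_OTSU)
        cs=max(cv2.findContours(b,cv2.RETR_EXTERNAL,cv2.CHAIN_APPROX_NONE)[0],key=cv2.contourArea)[:,0]
        Q=np.array([at(n,(a+.5)/8-.5+u0,(e+.5)/8-.5+v0,.004)[:2] for a,e in cs])
        (x,y),(d1,d2),_=cv2.fitEllipse((Q*1000).astype(np.float32)); print(nm,n,round(x,1),round(y,1),round(d1,1),round(d2,1))
def ov(I,n,box,xy):
    u0,v0,u1,v1=box
    a=cv2.resize(I[v0:v1,u0:u1],None,fx=9,fy=9,interpolation=cv2.INTER_CUBIC)
    for r,z,col in ((33,.02,(0,0,255)),(27,.04,(0,255,0)),(21,.06,(255,0,0)),(15,.08,(255,0,255))):
        pts=np.array([proj(n,[xy[0]+r/1e3*np.cos(t),xy[1]+r/1e3*np.sin(t),z]) for t in np.linspace(0,6.28,60)])
        cv2.polylines(a,[((pts-[u0,v0]+.5)*9).astype(int)],True,col,1)
    return a
xy=(.592,.208)
cv2.imwrite("pics/c_top.png",ov(im,"top",(190,170,270,225),xy));cv2.imwrite("pics/c_sc.png",ov(sc,"scene",(320,205,380,260),xy))
E
```

```text
S top 596.3 -178.5 57.2 58.4
S scene 594.1 -178.3 55.0 56.7
T top 466.7 16.6 45.9 46.1
T scene 464.1 16.9 41.8 44.4
```

View pics/c_top.png

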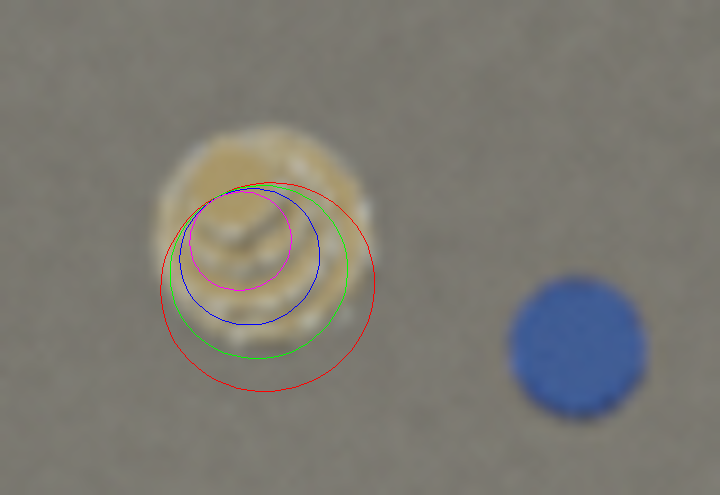

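View pics/c_sc.png

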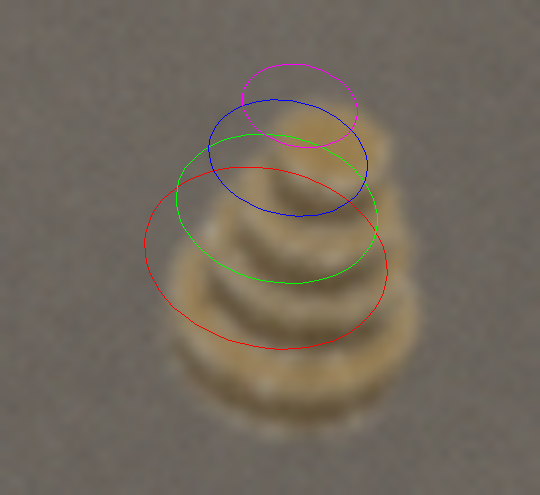

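```bash
cat > ov.py <<'E'
from h import *
def ov(I,n,box,cs,s=9):
    u0,v0,u1,v1=box
    a=cv2.resize(I[v0:v1,u0:u1],None,fx=s,fy=s,interpolation=cv2.INTER_CUBIC)
    for (x,y,r,z),col in zip(cs,((0,0,255),(0,255,0),(255,0,0),(255,0,255))*3):
        pts=np.array([proj(n,[x+r/1e3*np.cos(t),y+r/1e3*np.sin(t),z]) for t in np.linspace(0,6.28,60)])
        cv2.polylines(a,[((pts-[u0,v0]+.5)*s).astype(int)],True,col,1)
    return a
E
python3 - <<'E'
from ov import *
im=cv2.imread("pics/top0.png"); sc=cv2.imread("pics/scene0.png")
xy=(.607,.209)
S=[(*xy,33,.02),(*xy,27,.04),(*xy,21,.06),(*xy,15,.08),(*xy,33,0)]
a=ov(im,"top",(195,175,245,220),S,8);b=ov(sc,"scene",(330,205,380,255),S,8)
o=np.zeros((400,800,3),np.uint8);o[:360,:400]=a;o[:400,400:]=b
cv2.imwrite("pics/c2.png",o)
E
```

```text
(no output)
```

View pics/c2.png

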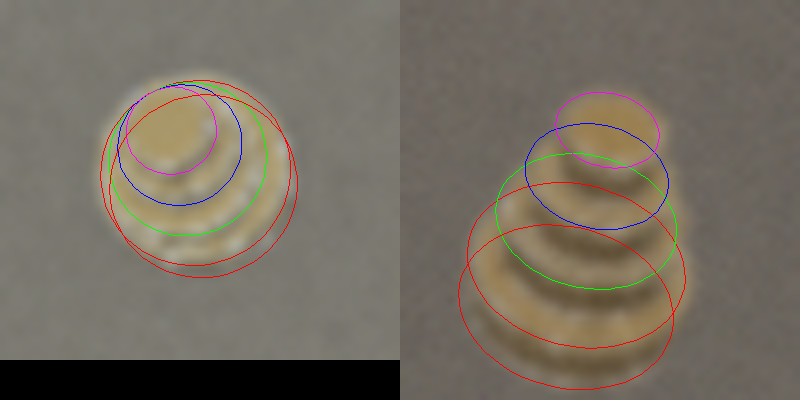

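Candidates: for holder_large, the white one at top-view (397,272) or the purple one at (448,265), which I reject. For dish_small, the stack's third dish at (219,196) or the blue dish at (254,209), which I reject. The four white holders, largest to smallest, are at (397,272), (194,273), (358,200) and (289,246), and the ellipse fits confirm their sizes. The crop shows the honey-coloured stack at about (0.606, 0.211).

Emit:
apply_moves:
  steps:
    - {"x": 31,"y": -32,"z": 0,"spin": 0.1}
    - {"x": 31,"y": -32,"z": 0,"spin": 0.1}
    - {"x": 31,"y": -32,"z": 0,"spin": 0.1}
    - {"x": 31,"y": -32,"z": 0}
    - {"x": 31,"y": -32,"z": 0}
    - {"x": 31,"y": -32,"z": 0}
    - {"x": 31,"y": -32,"z": 0}
    - {"x": 31,"y": -32,"z": 0}
    - {"x": 31,"y": -32,"z": 0}
    - {"x": 31,"y": -32,"z": 0}
    - {"x": 31,"y": -32,"z": 0}
    - {"x": 31,"y": -32,"z": 0}
  grip: 60

```text
invalid input at $.steps[3]: expected keys x, y, z, spin
```

Emit:
apply_moves:
  steps:
    - {"x": 0,"y": 0,"z": 0}

```text
invalid input at $.steps[0]: expected keys x, y, z, spin
```

```bash
python3 - <<'E'
from ov import *
p=P("wrist"); im=imaging.capture("wrist")[:,:,::-1].copy(); cv2.imwrite("pics/w1.png",im)
s=read_state();print(s["time_s"],s["position"],s["tcp_rot"].round(4).tolist(),s["force"],s["opening"])
print("cam",-p["R"].T@p["t"]); print(proj("wrist",s["position"],p),proj("wrist",[.606,.211,.08],p))
E
```

```text
1.3 [0.187518   0.59620769 0.23056371] [[0.3001, 0.0, -0.9539], [0.9539, 0.0, 0.3001], [0.0, -1.0, 0.0]] [ 0.11243221  0.07365733 -0.15537478] 0.9990194905810116
cam [0.12410313 0.61534147 0.38391547]
[282.2413529  268.98822725] [ 80.35778973 616.62717045]
```

View pics/w1.png

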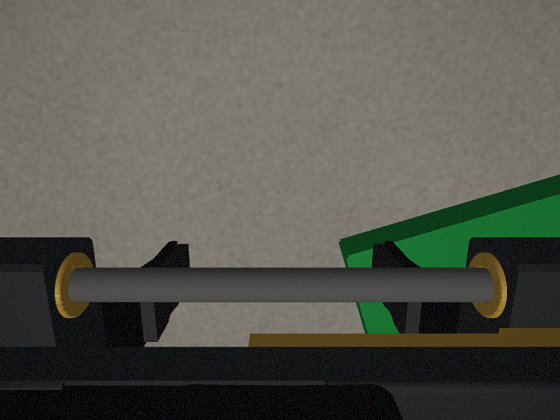

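Emit:
apply_moves:
  steps:
    - {"x": 38,"y": -32,"z": 0,"spin": 0.1}
    - {"x": 38,"y": -32,"z": 0,"spin": 0.1}
    - {"x": 38,"y": -32,"z": 0,"spin": 0.1}
    - {"x": 38,"y": -32,"z": 0,"spin": 0}
    - {"x": 38,"y": -32,"z": 0,"spin": 0}
    - {"x": 38,"y": -32,"z": 0,"spin": 0}
    - {"x": 38,"y": -32,"z": 0,"spin": 0}
    - {"x": 38,"y": -32,"z": 0,"spin": 0}
    - {"x": 38,"y": -32,"z": 0,"spin": 0}
    - {"x": 38,"y": -32,"z": 0,"spin": 0}
    - {"x": 38,"y": -32,"z": 0,"spin": 0}
    - {"x": 38,"y": -32,"z": 0,"spin": 0}
  grip: 60

```text
time_s: 2.5
position: [0.6431, 0.2104, 0.2322]
tcp_rot: [[-0.021, 0.003, -1.0], [1.0, 0.007, -0.021], [0.007, -1.0, -0.003]]
force: [0.7, 1.3, 0.2]
opening: 0.692
```

Emit:
apply_moves:
  steps:
    - {"x": 0,"y": 0,"z": 0,"spin": 0}
    - {"x": 0,"y": 0,"z": 0,"spin": 0}

```text
time_s: 2.7
position: [0.6489, 0.2041, 0.2316]
tcp_rot: [[-0.012, 0.007, -1.0], [1.0, 0.006, -0.012], [0.006, -1.0, -0.007]]
force: [0.2, -0.8, -0.5]
opening: 0.687
```

```bash
cat > wl.py <<'E'
from ov import *
import sys
def wl(name,pts=()):
    p=P("wrist"); im=imaging.capture("wrist")[:,:,::-1].copy(); 
    s=read_state();print(s["time_s"],s["position"].round(4),s["tcp_rot"].round(3).tolist(),s["force"].round(2),s["opening"])
    np.savez("pics/"+name+".npz",R=p["R"],t=p["t"])
    cv2.imwrite("pics/"+name+"_raw.png",im)
    for (x,y,r,z),col in zip(pts,((0,0,255),(0,255,0),(255,0,0),(255,0,255))*3):
        q=np.array([proj("wrist",[x+r/1e3*np.cos(t),y+r/1e3*np.sin(t),z],p) for t in np.linspace(0,6.28,60)])
        cv2.polylines(im,[q.astype(int)],True,col,1)
    cv2.imwrite("pics/"+name+".png",im); return im,p
E
python3 - <<'E'
from wl import *
wl("w2",[(.606,.211,33,.02),(.606,.211,27,.04),(.606,.211,21,.06),(.606,.211,15,.08)])
E
```

```text
2.75 [0.6492 0.204  0.2317] [[-0.013, 0.008, -1.0], [1.0, 0.005, -0.013], [0.005, -1.0, -0.008]] [ 0.82 -0.69 -0.71] 0.6944642170386885
```

View pics/w2.png

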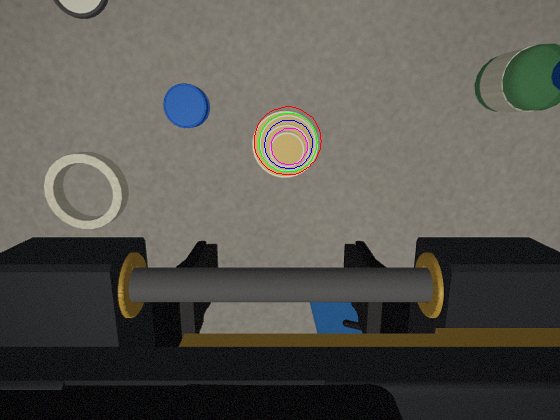

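```bash
python3 - <<'E'
from ov import *
d=np.load("pics/w2.npz"); p=dict(P("wrist")); p["R"]=d["R"];p["t"]=d["t"]
im=cv2.imread("pics/w2_raw.png")
import h
h._c["wr"]=p
u0,v0,u1,v1=240,90,335,190
def P2(n): return p
h.P=P2
import ov as o; 
a=o.ov(im,"wrist",(u0,v0,u1,v1),[(.606,.211,33,.02),(.606,.211,27,.04),(.606,.211,21,.06),(.606,.211,15,.08)],6)
cv2.imwrite("pics/w2c.png",a)
for u,v,z in [(287,149,.08)]: print(at("wrist",u,v,z,p))
E
```

```text
[0.60798365 0.20903526 0.08      ]
```

View pics/w2c.png

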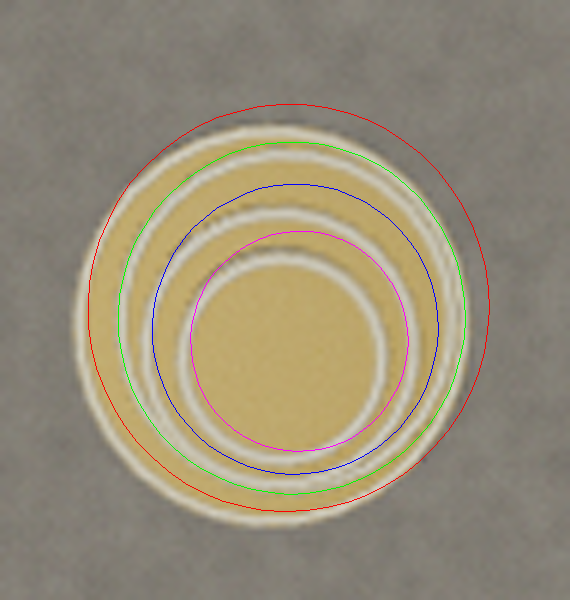

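Emit:
apply_moves:
  steps:
    - {"x": -21,"y": 2.5,"z": 0,"spin": 0}
    - {"x": -20,"y": 2.5,"z": 0,"spin": 0}
    - {"x": 0,"y": 0,"z": -45,"spin": 0}
    - {"x": 0,"y": 0,"z": -40,"spin": 0}
    - {"x": 0,"y": 0,"z": -20,"spin": 0}
    - {"x": 0,"y": 0,"z": 0,"spin": 0}
    - {"x": 0,"y": 0,"z": 0,"spin": 0}

```text
time_s: 3.45
position: [0.5995, 0.2182, 0.1275]
tcp_rot: [[-0.025, 0.01, -1.0], [1.0, 0.007, -0.025], [0.007, -1.0, -0.01]]
force: [-0.3, 0.3, -0.1]
opening: 0.688
```

Emit:
apply_moves:
  steps:
    - {"x": 8,"y": -9,"z": -20,"spin": -0.02}
    - {"x": 0,"y": 0,"z": 0,"spin": 0}
    - {"x": 0,"y": 0,"z": 0,"spin": 0}

```text
time_s: 3.75
position: [0.609, 0.2119, 0.1124]
tcp_rot: [[-0.008, 0.018, -1.0], [1.0, 0.009, -0.008], [0.008, -1.0, -0.018]]
force: [0.3, -0.1, 0.6]
opening: 0.69
```

```bash
python3 - <<'E'
from rig import read_state
s=read_state();print(s["time_s"],s["position"].round(4),s["tcp_rot"].round(4).tolist(),s["force"].round(2),s["qvel"])
E
```

```text
3.75 [0.609  0.2119 0.1124] [[-0.0083, 0.0175, -0.9998], [0.9999, 0.0085, -0.0081], [0.0084, -0.9998, -0.0176]] [ 0.32 -0.09  0.61] [-0.1241805   0.01170902  0.11130685 -0.58464975  0.19191125  0.01834252]
```

Emit:
apply_moves:
  steps:
    - {"x": 0,"y": 0,"z": 0,"spin": 0}
    - {"x": 0,"y": 0,"z": 0,"spin": 0}
    - {"x": 0,"y": 0,"z": 0,"spin": 0}
    - {"x": 0,"y": 0,"z": 0,"spin": 0}

```text
time_s: 4.15
position: [0.6104, 0.2134, 0.1172]
tcp_rot: [[-0.01, 0.024, -1.0], [1.0, 0.01, -0.01], [0.01, -1.0, -0.024]]
force: [-0.1, -0.3, 0.8]
opening: 0.693
```

```bash
python3 - <<'E'
from rig import read_state,imaging
for i in range(4):
    s=read_state();print(s["time_s"],(s["position"]*1000).round(2),s["tcp_rot"][:,1].round(4).tolist(),s["joint_positions"],s["qvel"].round(2))
    if i<2: imaging.capture("top")
    if i==2: break
E
```

```text
4.15 [610.42 213.37 117.16] [0.0241, 0.01, -0.9997] [  9.22211091  39.11831086  85.3785735    0.42557008  54.05106996
 -81.58364739] [ 0.1  -0.49 -0.06  0.08  0.14  0.02]
4.2 [610.46 213.38 117.14] [0.0241, 0.0101, -0.9997] [  9.22052166  39.12084899  85.37634968   0.4294702   54.04774061
 -81.58455372] [-0.19  0.37  0.17  0.02 -0.19 -0.04]
4.25 [610.39 213.3  116.91] [0.0238, 0.0099, -0.9997] [  9.21615534  39.1388972   85.38240328   0.42412405  54.04299616
 -81.58557916] [-0.08  0.37  0.06 -0.07  0.03  0.02]
```

```bash
cat > st.py <<'E'
from rig import read_state
import numpy as np
np.set_printoptions(suppress=True,linewidth=150)
s=read_state();print(round(s["time_s"],2),(s["position"]*1000).round(2),"f",s["tcp_rot"][:,1].round(4),"x",s["tcp_rot"][:,0].round(4),"\nq",s["joint_positions"].round(3),"v",s["qvel"].round(2),"tau",s["tau"].round(2),"F",s["force"].round(2),"op",round(s["opening"]*87,1))
E
python3 st.py
```

```text
4.25 [610.39 213.3  116.91] f [ 0.0238  0.0099 -0.9997] x [-0.0098  0.9999  0.0097] 
q [  9.216  39.139  85.382   0.424  54.043 -81.586] v [-0.08  0.37  0.06 -0.07  0.03  0.02] tau [  0.04 -47.45 -14.37   0.    -0.    -0.  ] F [ 0.42 -0.44  0.13] op 59.8
```

Emit:
apply_moves:
  steps:
    - {"x": 0,"y": 0,"z": 0,"spin": 0}

```text
time_s: 4.35
position: [0.6103, 0.2133, 0.1169]
tcp_rot: [[-0.01, 0.024, -1.0], [1.0, 0.01, -0.01], [0.01, -1.0, -0.024]]
force: [0.1, 0.1, -0.2]
opening: 0.686
```

```bash
python3 st.py
```

```text
4.35 [610.27 213.28 116.88] f [ 0.0235  0.0099 -0.9997] x [-0.0098  0.9999  0.0097] 
q [  9.215  39.138  85.392   0.427  54.048 -81.584] v [-0.   -0.24  0.01 -0.01  0.08 -0.03] tau [  0.02 -47.47 -14.43  -0.    -0.01  -0.  ] F [ 0.07  0.05 -0.15] op 59.7
```

Emit:
apply_moves:
  steps:
    - {"x": 0,"y": 0,"z": 0,"spin": 0}
    - {"x": 0,"y": 0,"z": 0,"spin": 0}

```text
time_s: 4.55
position: [0.6102, 0.2132, 0.1167]
tcp_rot: [[-0.01, 0.023, -1.0], [1.0, 0.01, -0.009], [0.01, -1.0, -0.023]]
force: [-0.4, -0.2, 0.6]
opening: 0.69
```

```bash
python3 st.py
```

```text
4.55 [610.15 213.19 116.69] f [ 0.0231  0.0098 -0.9997] x [-0.0097  0.9999  0.0096] 
q [  9.209  39.152  85.399   0.426  54.053 -81.583] v [-0.02  0.04  0.06 -0.05 -0.   -0.03] tau [  0.01 -47.4  -14.37  -0.    -0.01  -0.  ] F [-0.36 -0.25  0.59] op 60.0
```

Emit:
apply_moves:
  steps:
    - {"x": -2,"y": -4,"z": -30,"spin": -0.01}
    - {"x": 0,"y": 0,"z": 0,"spin": 0}
    - {"x": 0,"y": 0,"z": 0,"spin": 0}

```text
time_s: 4.85
position: [0.6094, 0.2094, 0.0873]
tcp_rot: [[0.0, 0.026, -1.0], [1.0, 0.01, 0.001], [0.01, -1.0, -0.026]]
force: [0.9, -0.4, 1.9]
opening: 0.686
```

```bash
python3 st.py; python3 -c "
from rig import imaging;imaging.capture('top')"; python3 st.py
```

```text
4.85 [609.38 209.38  87.26] f [ 0.0258  0.0101 -0.9996] x [0.0004 0.9999 0.0101] 
q [  8.881  41.314  86.728   0.449  50.412 -81.368] v [-0.27  1.54  1.96 -0.22  0.75 -0.03] tau [  0.06 -46.51 -12.33  -0.     0.08   0.  ] F [ 0.91 -0.35  1.92] op 59.6
4.9 [608.56 209.25  86.86] f [ 0.024   0.0098 -0.9997] x [0.0004 1.     0.0098] 
q [  8.883  41.329  86.782   0.443  50.447 -81.364] v [ 0.04 -0.52  0.45  0.    0.29 -0.05] tau [ -0.03 -48.67 -14.06   0.01  -0.16  -0.  ] F [ 0.07 -0.26  0.12] op 59.8
```

Emit:
apply_moves:
  steps:
    - {"x": 0,"y": 0,"z": -12.5,"spin": 0}

```text
time_s: 5.0
position: [0.6105, 0.2097, 0.0764]
tcp_rot: [[0.0, 0.029, -1.0], [1.0, 0.011, 0.0], [0.011, -1.0, -0.029]]
force: [0.6, 0.3, 0.3]
opening: 0.688
```

```bash
python3 - <<'E'
from wl import *
wl("w3")
E
python3 st.py
```

```text
5.05 [0.6086 0.2093 0.0734] [[0.0, 0.024, -1.0], [1.0, 0.01, 0.001], [0.01, -1.0, -0.024]] [ 0.06 -0.26 -0.5 ] 0.6910077676019891
5.05 [608.56 209.29  73.37] f [ 0.024   0.0098 -0.9997] x [0.0003 1.     0.0098] 
q [  8.885  42.436  87.123   0.454  48.997 -81.384] v [-0.    0.31  1.56 -0.16  2.71  0.14] tau [  0.25 -53.56 -14.94   0.01  -0.17  -0.  ] F [ 0.06 -0.26 -0.5 ] op 60.1
```

View pics/w3.png

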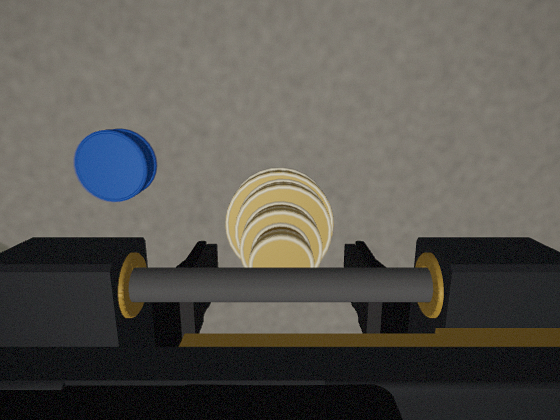

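Emit:
apply_moves:
  steps:
    - {"x": 0,"y": 0,"z": 0,"spin": 0}
    - {"x": 0,"y": 0,"z": 0,"spin": 0}
    - {"x": 0,"y": 0,"z": 0,"spin": 0}
    - {"x": 0,"y": 0,"z": 0,"spin": 0}
    - {"x": 0,"y": 0,"z": 0,"spin": 0}
    - {"x": 0,"y": 0,"z": 0,"spin": 0}
  grip: 0

```text
time_s: 5.65
position: [0.6088, 0.2096, 0.0738]
tcp_rot: [[-0.0, 0.025, -1.0], [1.0, 0.01, 0.0], [0.01, -1.0, -0.025]]
force: [-0.1, -0.2, -0.3]
opening: 0.332
```

```bash
python3 st.py
```

```text
5.65 [608.8  209.61  73.76] f [ 0.0245  0.01   -0.9996] x [-0.0001  1.      0.01  ] 
q [  8.909  42.413  87.089   0.461  49.022 -81.386] v [ 0.07 -0.11 -0.04  0.02  0.03  0.03] tau [  0.   -48.09 -12.82  -0.    -0.01  -0.  ] F [-0.13 -0.24 -0.32] op 28.8
```

Emit:
apply_moves:
  steps:
    - {"x": 0,"y": 0,"z": 5,"spin": 0}
    - {"x": 0,"y": 0,"z": 12,"spin": 0}
    - {"x": 0,"y": 0,"z": 15,"spin": 0}
    - {"x": 0,"y": 0,"z": 12,"spin": 0}
    - {"x": 0,"y": 0,"z": 5,"spin": 0}

```text
time_s: 6.15
position: [0.6085, 0.2095, 0.1264]
tcp_rot: [[-0.0, 0.024, -1.0], [1.0, 0.01, 0.0], [0.01, -1.0, -0.024]]
force: [0.0, -0.2, -0.0]
opening: 0.333
```

```bash
python3 - <<'E'
from wl import *
wl("w4")
E
python3 st.py
```

```text
6.2 [0.6089 0.2097 0.127 ] [[-0.0, 0.025, -1.0], [1.0, 0.01, 0.0], [0.01, -1.0, -0.025]] [0.95 0.88 0.61] 0.33364268491873256
6.2 [608.95 209.65 127.03] f [ 0.0253  0.0101 -0.9996] x [-0.0001  0.9999  0.0101] 
q [  8.911  38.171  85.491   0.423  54.816 -81.328] v [-0.04  1.19  0.55 -0.   -1.62  0.  ] tau [ -0.11 -44.45 -13.47  -0.01   0.12   0.  ] F [0.95 0.88 0.61] op 29.0
```

View pics/w4.png

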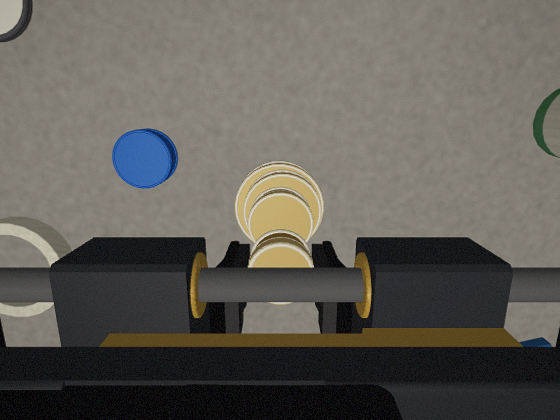

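Emit:
apply_moves:
  steps:
    - {"x": -4,"y": -12,"z": 0,"spin": 0}
    - {"x": -8,"y": -24,"z": 0,"spin": 0}
    - {"x": -10,"y": -28,"z": 0,"spin": 0}
    - {"x": -10,"y": -28,"z": 0,"spin": 0}
    - {"x": -10,"y": -28,"z": 0,"spin": 0}
    - {"x": -10,"y": -28,"z": 0,"spin": 0}
    - {"x": -8,"y": -24,"z": 0,"spin": 0}
    - {"x": -4,"y": -14,"z": 0,"spin": 0}
    - {"x": -2,"y": -6,"z": 0,"spin": 0}

```text
time_s: 7.1
position: [0.5338, 0.0073, 0.1246]
tcp_rot: [[-0.003, 0.018, -1.0], [1.0, 0.009, -0.002], [0.009, -1.0, -0.018]]
force: [-0.1, 0.5, -0.9]
opening: 0.34
```

```bash
python3 - <<'E'
from wl import *
wl("w5",[(.4655,.0167,24,.004),(.4655,.0167,27.5,.008)])
E
python3 st.py
```

```text
7.15 [0.5335 0.007  0.1246] [[-0.003, 0.018, -1.0], [1.0, 0.009, -0.003], [0.009, -1.0, -0.018]] [-0.64 -1.05 -0.51] 0.3374443126650314
7.15 [533.53   7.01 124.55] f [ 0.0176  0.0091 -0.9998] x [-0.0027  1.      0.0091] 
q [ -11.662   31.82   101.534    0.998   45.765 -102.505] v [ 2.15  0.34 -1.18  0.94  0.41  1.9 ] tau [  0.74 -39.32 -11.96   0.15  -0.09  -0.04] F [-0.64 -1.05 -0.51] op 29.4
```

View pics/w5.png

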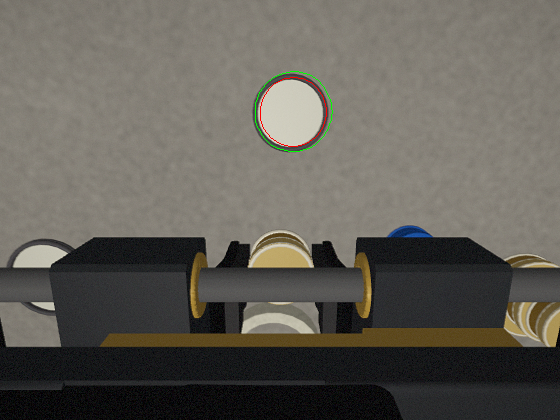

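Emit:
apply_moves:
  steps:
    - {"x": -10,"y": 1.5,"z": 0,"spin": 0}
    - {"x": -20,"y": 2.5,"z": 0,"spin": 0}
    - {"x": -20,"y": 2.5,"z": 0,"spin": 0}
    - {"x": -10,"y": 1,"z": 0,"spin": 0}
    - {"x": -3,"y": 0.5,"z": -5,"spin": 0}
    - {"x": 0,"y": 0,"z": -15,"spin": 0}
    - {"x": 0,"y": 0,"z": -25,"spin": 0}
    - {"x": 0,"y": 0,"z": -20,"spin": 0}
    - {"x": 0,"y": 0,"z": -10,"spin": 0}
    - {"x": 0,"y": 0,"z": -3,"spin": 0}

```text
time_s: 8.15
position: [0.4704, 0.0189, 0.0438]
tcp_rot: [[-0.009, 0.025, -1.0], [1.0, 0.009, -0.008], [0.008, -1.0, -0.026]]
force: [-0.2, -0.1, -0.4]
opening: 0.331
```

```bash
python3 - <<'E'
from wl import *
wl("w6",[(.467,.0155,24,.004),(.467,.0155,27.5,.008)])
E
python3 st.py
```

```text
8.2 [0.4704 0.0188 0.0438] [[-0.009, 0.026, -1.0], [1.0, 0.009, -0.008], [0.008, -1.0, -0.026]] [ 0.61 -0.05 -0.8 ] 0.3365419832296353
8.2 [470.43  18.85  43.84] f [ 0.0255  0.0085 -0.9996] x [-0.0085  0.9999  0.0083] 
q [ -11.849   37.741  113.314    1.679   27.625 -103.811] v [-0.13 -1.81 -0.04 -0.29  1.38  0.08] tau [  0.01 -37.66  -5.01  -0.    -0.06  -0.  ] F [ 0.61 -0.05 -0.8 ] op 29.3
```

View pics/w6.png

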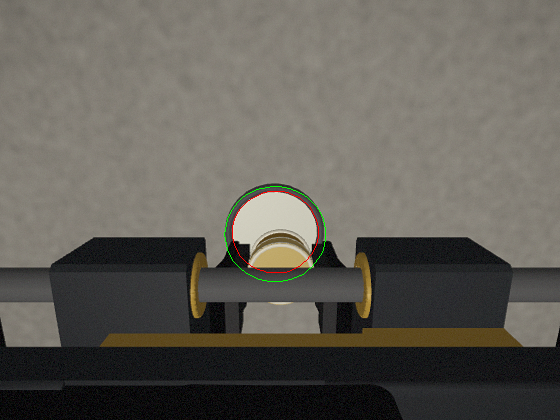

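Emit:
apply_moves:
  steps:
    - {"x": -2,"y": -2,"z": -7,"spin": 0}
    - {"x": -2,"y": -2,"z": -7,"spin": 0.01}
    - {"x": 0,"y": 0,"z": -4,"spin": 0}
    - {"x": 0,"y": 0,"z": -2,"spin": 0}

```text
time_s: 8.6
position: [0.4679, 0.0142, 0.0239]
tcp_rot: [[-0.02, 0.03, -0.999], [1.0, 0.008, -0.02], [0.007, -1.0, -0.03]]
force: [-0.0, 0.7, -0.5]
opening: 0.329
```

```bash
python3 - <<'E'
from wl import *
wl("w7",[(.466,.015,24,.004),(.466,.015,27.5,.008)])
E
python3 st.py
```

```text
8.65 [0.4678 0.0143 0.0238] [[-0.02, 0.029, -0.999], [1.0, 0.008, -0.02], [0.007, -1.0, -0.03]] [ 0.19 -0.5  -0.51] 0.331569025383247
8.65 [467.83  14.26  23.78] f [ 0.0295  0.0079 -0.9995] x [-0.0198  0.9998  0.0074] 
q [ -12.503   40.151  114.233    1.986   24.079 -105.434] v [ 0.15 -0.52 -0.09 -0.12  0.8   0.17] tau [  0.04 -37.92  -3.79   0.    -0.07  -0.01] F [ 0.19 -0.5  -0.51] op 28.8
```

View pics/w7.png

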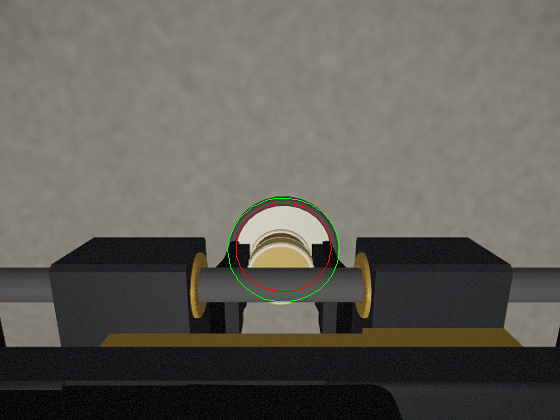

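Emit:
apply_moves:
  steps:
    - {"x": -1,"y": 0,"z": -4.5,"spin": -0.01}

```text
time_s: 8.75
position: [0.4674, 0.0141, 0.0195]
tcp_rot: [[-0.009, 0.031, -0.999], [1.0, 0.007, -0.009], [0.007, -0.999, -0.031]]
force: [0.1, 0.2, -0.5]
opening: 0.338
```

```bash
python3 -c "
from rig import imaging;imaging.capture('top')"; python3 st.py
```

```text
8.8 [466.59  14.25  18.81] f [ 0.0292  0.0077 -0.9995] x [-0.0087  0.9999  0.0075] 
q [ -12.528   40.757  114.47     2.012   23.25  -104.859] v [-0.02 -0.29  0.28 -0.06  1.5  -1.01] tau [  0.04 -38.92  -3.85  -0.    -0.13   0.  ] F [ 0.59 -0.58 -0.84] op 29.0
```

Emit:
apply_moves:
  steps:
    - {"x": 0,"y": 0,"z": -1,"spin": 0}

```text
time_s: 8.9
position: [0.4665, 0.0143, 0.0177]
tcp_rot: [[-0.009, 0.029, -1.0], [1.0, 0.008, -0.008], [0.008, -1.0, -0.029]]
force: [-0.9, 0.1, 0.3]
opening: 0.328
```

```bash
python3 -c "
from rig import imaging;imaging.capture('top')"; python3 st.py
```

```text
8.95 [466.42  14.28  17.58] f [ 0.0288  0.0078 -0.9996] x [-0.0086  0.9999  0.0075] 
q [ -12.529   40.912  114.495    2.025   23.09  -104.867] v [ 0.1  -0.38 -0.13 -0.15  0.33 -0.2 ] tau [  0.01 -37.93  -3.37  -0.    -0.05   0.  ] F [-0.08 -0.1  -1.09] op 29.0
```

Emit:
apply_moves:
  steps:
    - {"x": 0,"y": 0,"z": -0.8,"spin": 0}

```text
time_s: 9.05
position: [0.4666, 0.0143, 0.0173]
tcp_rot: [[-0.009, 0.029, -1.0], [1.0, 0.008, -0.008], [0.007, -1.0, -0.029]]
force: [-2.0, 0.2, 17.2]
opening: 0.332
```

```bash
python3 -c "
from rig import imaging;imaging.capture('top')"; python3 st.py
```

```text
9.1 [466.55  14.28  17.4 ] f [ 0.0295  0.0076 -0.9995] x [-0.0086  0.9999  0.0074] 
q [ -12.526   40.934  114.509    2.033   23.014 -104.875] v [-0.05  0.06 -0.05 -0.14 -0.07 -0.04] tau [  0.04 -35.08  -3.47   0.02  -0.23  -0.  ] F [-0.81 -0.09  5.7 ] op 28.8
```

Emit:
apply_moves:
  steps:
    - {"x": 0,"y": 0,"z": 0,"spin": 0}
    - {"x": 0,"y": 0,"z": 0,"spin": 0}
    - {"x": 0,"y": 0,"z": 0,"spin": 0}
    - {"x": 0,"y": 0,"z": 2,"spin": 0}
    - {"x": 0,"y": 0,"z": 10,"spin": 0}
    - {"x": 0,"y": 0,"z": 20,"spin": 0}
    - {"x": 0,"y": 0,"z": 25,"spin": 0}
    - {"x": 0,"y": 0,"z": 25,"spin": 0}
    - {"x": 0,"y": 0,"z": 10,"spin": 0}
    - {"x": 0,"y": 0,"z": 4,"spin": 0}
  grip: 60

```text
time_s: 10.1
position: [0.4656, 0.0146, 0.1193]
tcp_rot: [[-0.009, 0.029, -1.0], [1.0, 0.008, -0.009], [0.007, -1.0, -0.029]]
force: [0.8, 0.8, 0.3]
opening: 0.685
```

```bash
python3 - <<'E'
from wl import *
wl("w8",[(.466,.015,24,.004)])
E
python3 st.py
```

```text
10.15 [0.4659 0.0145 0.1194] [[-0.009, 0.03, -1.0], [1.0, 0.007, -0.009], [0.007, -1.0, -0.03]] [-0.51  0.34  0.34] 0.6875873739191578
10.15 [465.87  14.51 119.43] f [ 0.0295  0.0075 -0.9995] x [-0.0088  0.9999  0.0072] 
q [ -12.51    28.521  111.718    1.271   38.209 -103.997] v [-0.04  2.03  0.45  0.04 -2.01 -0.13] tau [ -0.07 -32.88  -8.67  -0.     0.08   0.  ] F [-0.51  0.34  0.34] op 59.8
```

View pics/w8.png

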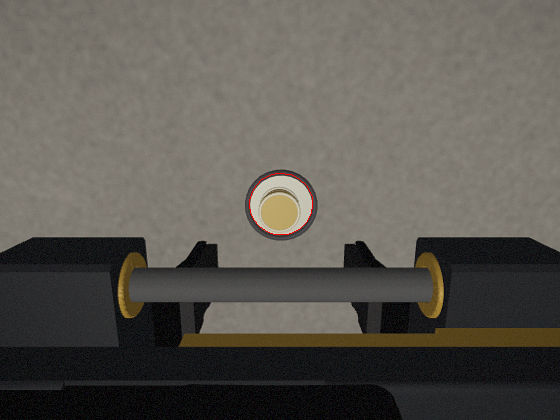

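Emit:
apply_moves:
  steps:
    - {"x": 8,"y": 11,"z": 0,"spin": 0}
    - {"x": 16,"y": 22,"z": 0,"spin": 0}
    - {"x": 20,"y": 27,"z": 0,"spin": 0}
    - {"x": 20,"y": 27,"z": 0,"spin": 0}
    - {"x": 20,"y": 27,"z": 0,"spin": 0}
    - {"x": 20,"y": 27,"z": 0,"spin": 0}
    - {"x": 16,"y": 22,"z": 0,"spin": 0}
    - {"x": 8,"y": 11,"z": 0,"spin": 0}
    - {"x": 4,"y": 6,"z": 0,"spin": 0}
  grip: 70

```text
time_s: 11.05
position: [0.6002, 0.2087, 0.1121]
tcp_rot: [[-0.006, 0.018, -1.0], [1.0, 0.009, -0.005], [0.009, -1.0, -0.018]]
force: [-0.0, 0.2, -0.4]
opening: 0.805
```

```bash
python3 - <<'E'
from wl import *
wl("w9",[(.6085,.209,21,.06),(.6085,.209,27,.04)])
E
python3 st.py
```

```text
11.1 [0.6006 0.2094 0.1121] [[-0.006, 0.019, -1.0], [1.0, 0.01, -0.005], [0.01, -1.0, -0.019]] [ 0.49  1.43 -0.04] 0.803754628277916
11.1 [600.59 209.35 112.07] f [ 0.0189  0.0097 -0.9998] x [-0.0057  0.9999  0.0096] 
q [  8.986  38.937  86.964   0.478  52.944 -81.617] v [-1.77 -1.46  2.65 -0.77 -0.62 -1.56] tau [ -1.03 -47.23 -12.95  -0.22   0.29   0.03] F [ 0.49  1.43 -0.04] op 69.9
```

View pics/w9.png

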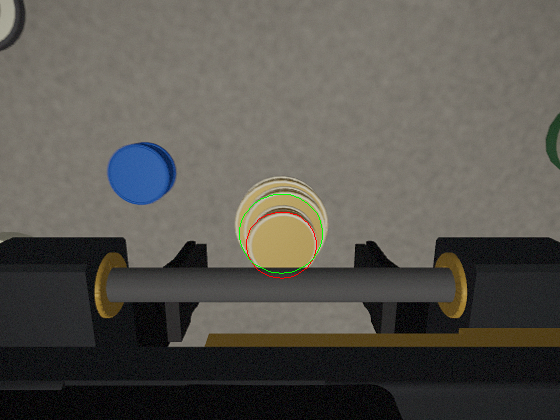

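Emit:
apply_moves:
  steps:
    - {"x": 4,"y": 0,"z": -5,"spin": 0}
    - {"x": 3,"y": 0,"z": -12,"spin": 0}
    - {"x": 0,"y": 0,"z": -15,"spin": 0}
    - {"x": 0,"y": 0,"z": -10,"spin": 0}
    - {"x": 0,"y": 0,"z": -5,"spin": 0}
    - {"x": 0,"y": 0,"z": -3,"spin": 0}

```text
time_s: 11.7
position: [0.6046, 0.2067, 0.0551]
tcp_rot: [[-0.003, 0.011, -1.0], [1.0, 0.008, -0.003], [0.008, -1.0, -0.011]]
force: [-0.1, -0.1, 0.2]
opening: 0.801
```

```bash
python3 -c "
from rig import imaging;imaging.capture('top')"; python3 st.py
```

```text
11.75 [604.3  206.66  54.77] f [ 0.0104  0.0077 -0.9999] x [-0.0029  1.      0.0076] 
q [  8.709  43.944  87.653   0.464  47.748 -81.766] v [ 0.25 -0.87 -0.36  0.07  1.03  0.08] tau [  0.15 -50.05 -12.89   0.02  -0.07  -0.  ] F [-0.77  0.74  0.34] op 69.9
```

Emit:
apply_moves:
  steps:
    - {"x": 4,"y": 2.5,"z": -0.5,"spin": 0}
    - {"x": 0,"y": 0,"z": 0,"spin": 0}
    - {"x": 0,"y": 0,"z": 0,"spin": 0}

```text
time_s: 12.05
position: [0.6093, 0.2092, 0.0548]
tcp_rot: [[-0.002, 0.012, -1.0], [1.0, 0.008, -0.002], [0.008, -1.0, -0.012]]
force: [-0.7, -0.9, -0.0]
opening: 0.803
```

Emit:
apply_moves:
  steps:
    - {"x": 0,"y": 0,"z": 0,"spin": 0}
    - {"x": 0,"y": 0,"z": 0,"spin": 0}
    - {"x": 0,"y": 0,"z": 0,"spin": 0}
    - {"x": 0,"y": 0,"z": 0,"spin": 0}
    - {"x": 0,"y": 0,"z": 0,"spin": 0}
    - {"x": 0,"y": 0,"z": 0,"spin": 0}
  grip: 0

```text
time_s: 12.65
position: [0.61, 0.2096, 0.0564]
tcp_rot: [[-0.003, 0.014, -1.0], [1.0, 0.008, -0.003], [0.008, -1.0, -0.014]]
force: [-0.3, 1.0, -0.9]
opening: 0.471
```

```bash
python3 st.py
```

```text
12.65 [610.02 209.63  56.38] f [ 0.0145  0.0083 -0.9999] x [-0.0029  1.      0.0083] 
q [  8.894  44.091  86.814   0.462  48.203 -81.573] v [ 0.05 -0.05 -0.   -0.03 -0.   -0.02] tau [  0.01 -48.85 -12.36  -0.     0.02   0.  ] F [-0.32  1.04 -0.87] op 40.9
```

Emit:
apply_moves:
  steps:
    - {"x": 0,"y": 0,"z": 5,"spin": 0}
    - {"x": 0,"y": 0,"z": 12,"spin": 0}
    - {"x": 0,"y": 0,"z": 15,"spin": 0}
    - {"x": 0,"y": 0,"z": 15,"spin": 0}
    - {"x": 0,"y": 0,"z": 9,"spin": 0}
    - {"x": 0,"y": 0,"z": 4,"spin": 0}

```text
time_s: 13.25
position: [0.6101, 0.2096, 0.1222]
tcp_rot: [[-0.003, 0.016, -1.0], [1.0, 0.008, -0.003], [0.008, -1.0, -0.016]]
force: [0.1, 0.5, -0.3]
opening: 0.473
```

```bash
python3 - <<'E'
from wl import *
wl("w10")
E
python3 st.py
```

```text
13.3 [0.6105 0.2097 0.1228] [[-0.003, 0.017, -1.0], [1.0, 0.009, -0.003], [0.009, -1.0, -0.017]] [-0.03 -0.02  0.39] 0.4682347762781918
13.3 [610.53 209.71 122.76] f [ 0.0168  0.0087 -0.9998] x [-0.003   1.      0.0086] 
q [  8.896  38.755  85.012   0.416  55.207 -81.507] v [-0.09  1.2   0.36  0.05 -1.58 -0.1 ] tau [ -0.1  -44.98 -13.44  -0.01   0.15   0.  ] F [-0.03 -0.02  0.39] op 40.7
```

View pics/w10.png

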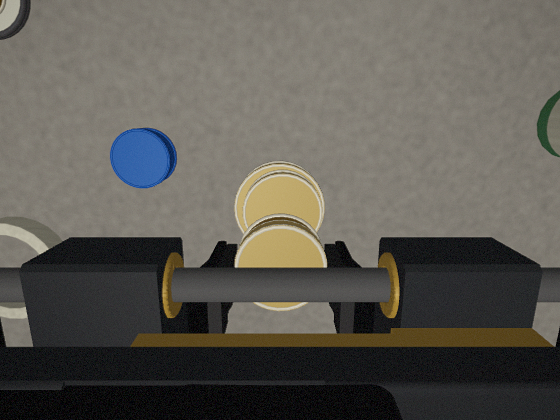

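The small dish is held at (280,262), with medium on large left standing at (280,205). Next I travel to the small holder.

Emit:
apply_moves:
  steps:
    - {"x": 2,"y": -10,"z": 0,"spin": 0}
    - {"x": 4,"y": -22,"z": 0,"spin": 0}
    - {"x": 5,"y": -34,"z": 0,"spin": 0}
    - {"x": 5,"y": -40,"z": 0,"spin": 0}
    - {"x": 5,"y": -42,"z": 0,"spin": 0}
    - {"x": 5,"y": -42,"z": 0,"spin": 0}
    - {"x": 5,"y": -42,"z": 0,"spin": 0}
    - {"x": 5,"y": -42,"z": 0,"spin": 0}
    - {"x": 5,"y": -36,"z": 0,"spin": 0}
    - {"x": 3,"y": -24,"z": 0,"spin": 0}
    - {"x": 2,"y": -12,"z": 0,"spin": 0}
    - {"x": 1,"y": -5,"z": 0,"spin": 0}

```text
time_s: 14.5
position: [0.6523, -0.1611, 0.1162]
tcp_rot: [[-0.005, 0.007, -1.0], [1.0, 0.009, -0.004], [0.009, -1.0, -0.007]]
force: [-0.4, 0.9, -0.2]
opening: 0.468
```

```bash
python3 - <<'E'
from wl import *
wl("w11",[(.5955,-.180,30,.004)])
E
python3 st.py
```

```text
14.55 [ 0.6525 -0.1614  0.1162] [[-0.005, 0.007, -1.0], [1.0, 0.008, -0.005], [0.008, -1.0, -0.007]] [-0.49  0.51 -0.41] 0.4735405466976989
14.55 [ 652.49 -161.37  116.18] f [ 0.0068  0.0083 -0.9999] x [-0.0047  1.      0.0082] 
q [ -23.662   41.266   80.359    0.697   58.208 -114.297] v [ 1.96 -0.55  1.01  0.65 -0.13  1.13] tau [  1.66 -50.4  -14.68   0.21   0.23  -0.02] F [-0.49  0.51 -0.41] op 41.2
```

View pics/w11.png

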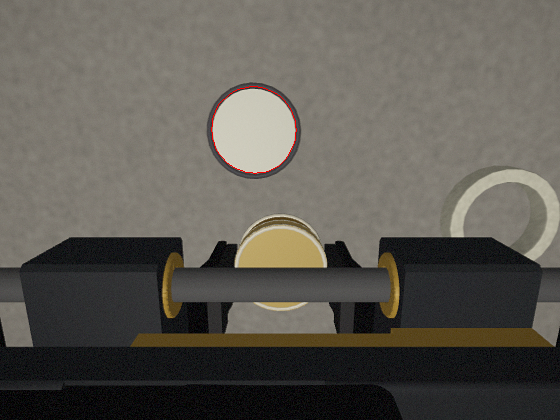

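Emit:
apply_moves:
  steps:
    - {"x": -8,"y": -2.5,"z": 0,"spin": 0}
    - {"x": -16,"y": -5,"z": 0,"spin": 0}
    - {"x": -16,"y": -5,"z": 0,"spin": 0}
    - {"x": -8,"y": -2.5,"z": -2,"spin": 0}
    - {"x": -4,"y": -1,"z": -5,"spin": 0}
    - {"x": -2,"y": 0,"z": -15,"spin": 0}
    - {"x": 0,"y": 0,"z": -25,"spin": 0}
    - {"x": 0,"y": 0,"z": -20,"spin": 0}
    - {"x": 0,"y": 0,"z": -10,"spin": 0}
    - {"x": 0,"y": 0,"z": -3,"spin": 0}

```text
time_s: 15.55
position: [0.595, -0.1666, 0.0334]
tcp_rot: [[-0.017, 0.006, -1.0], [1.0, 0.011, -0.017], [0.011, -1.0, -0.006]]
force: [-0.3, -0.1, -0.7]
opening: 0.47
```

```bash
python3 - <<'E'
from wl import *
wl("w12",[(.5955,-.180,30,.004)])
E
python3 st.py
```

```text
15.6 [ 0.5949 -0.1666  0.0334] [[-0.017, 0.006, -1.0], [1.0, 0.011, -0.017], [0.011, -1.0, -0.006]] [ 0.2  1.1 -1. ] 0.47418193588836743
15.6 [ 594.91 -166.57   33.39] f [ 0.0059  0.0115 -0.9999] x [-0.0174  0.9998  0.0113] 
q [ -26.354   44.886   90.799    1.058   44.307 -118.104] v [-0.23 -1.31 -0.41 -0.18  1.1  -0.08] tau [ -0.17 -48.9  -11.32  -0.03  -0.06  -0.  ] F [ 0.2  1.1 -1. ] op 41.3
```

View pics/w12.png

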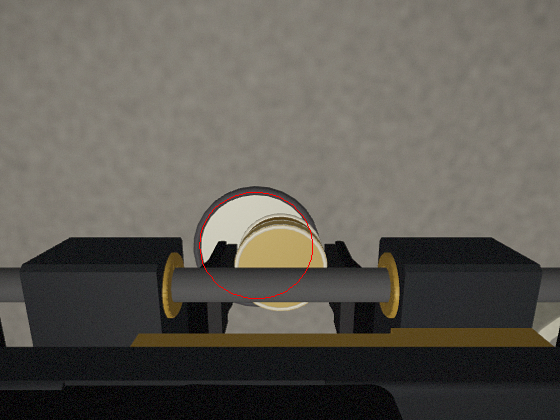

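Emit:
apply_moves:
  steps:
    - {"x": 0.5,"y": -5,"z": 0,"spin": -0.007}
    - {"x": 0.5,"y": -6,"z": -1,"spin": -0.007}
    - {"x": 0,"y": -2,"z": -3,"spin": 0}
    - {"x": 0,"y": 0,"z": -3,"spin": 0}
    - {"x": 0,"y": 0,"z": -1.5,"spin": 0}

```text
time_s: 16.1
position: [0.5986, -0.182, 0.0275]
tcp_rot: [[-0.002, 0.012, -1.0], [1.0, 0.008, -0.002], [0.008, -1.0, -0.012]]
force: [0.1, -0.2, -0.9]
opening: 0.472
```

```bash
python3 - <<'E'
from wl import *
wl("w13",[(.5955,-.180,30,.004)])
E
python3 st.py
```

```text
16.15 [ 0.5986 -0.182   0.0273] [[-0.002, 0.012, -1.0], [1.0, 0.008, -0.002], [0.008, -1.0, -0.012]] [0.64 0.11 0.22] 0.47015027022661093
16.15 [ 598.56 -182.01   27.34] f [ 0.012   0.0082 -0.9999] x [-0.0023  1.      0.0082] 
q [ -27.489   45.717   89.969    1.061   43.925 -118.382] v [ 0.34 -0.11  0.28  0.01  0.36  0.15] tau [  0.11 -48.6  -10.74  -0.     0.03   0.  ] F [0.64 0.11 0.22] op 40.9
```

View pics/w13.png

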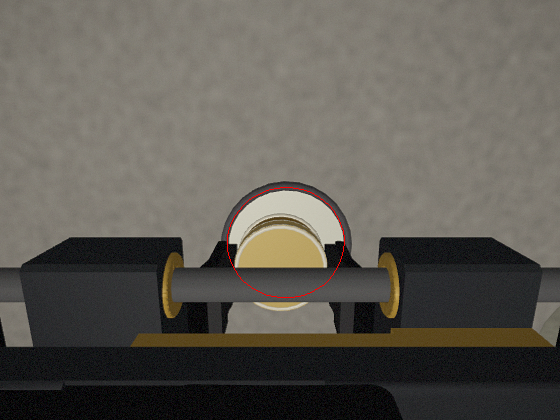

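Emit:
apply_moves:
  steps:
    - {"x": -2,"y": 1,"z": -5,"spin": 0}

```text
time_s: 16.25
position: [0.5973, -0.1814, 0.0228]
tcp_rot: [[-0.002, 0.014, -1.0], [1.0, 0.007, -0.002], [0.007, -1.0, -0.014]]
force: [-0.6, 0.3, -0.0]
opening: 0.471
```

```bash
python3 -c "
from rig import imaging;imaging.capture('top')"; python3 st.py
```

```text
16.3 [ 595.78 -180.61   21.51] f [ 0.0108  0.0089 -0.9999] x [-0.0023  1.      0.0089] 
q [ -27.493   46.113   90.451    1.079   43.125 -118.408] v [ 0.15  0.2   0.71 -0.    1.78 -0.03] tau [ -0.12 -50.49 -11.92  -0.01  -0.19  -0.  ] F [-0.72  0.03 -1.03] op 40.9
```

Emit:
apply_moves:
  steps:
    - {"x": 0,"y": 0,"z": -1,"spin": 0}

```text
time_s: 16.4
position: [0.5953, -0.1803, 0.0203]
tcp_rot: [[-0.003, 0.01, -1.0], [1.0, 0.009, -0.002], [0.009, -1.0, -0.01]]
force: [-1.2, 0.5, 15.3]
opening: 0.471
```

```bash
python3 -c "
from rig import imaging;imaging.capture('top')"; python3 st.py
```

```text
16.45 [ 595.4  -180.33   20.38] f [ 0.0101  0.0092 -0.9999] x [-0.0025  1.      0.0092] 
q [ -27.485   46.206   90.494    1.077   43.038 -118.409] v [-0.02 -0.08 -0.19  0.12 -0.11  0.06] tau [ -0.07 -47.33 -10.35  -0.    -0.1   -0.  ] F [0.21 0.39 0.3 ] op 41.4
```

Emit:
apply_moves:
  steps:
    - {"x": 0,"y": 0,"z": 0,"spin": 0}
    - {"x": 0,"y": 0,"z": 0,"spin": 0}
    - {"x": 0,"y": 0,"z": 0,"spin": 0}
    - {"x": 0,"y": 0,"z": 2,"spin": 0}
    - {"x": 0,"y": 0,"z": 10,"spin": 0}
    - {"x": 0,"y": 0,"z": 20,"spin": 0}
    - {"x": 0,"y": 0,"z": 25,"spin": 0}
    - {"x": 0,"y": 0,"z": 20,"spin": 0}
    - {"x": 0,"y": 0,"z": 8,"spin": 0}
    - {"x": 0,"y": 0,"z": 3,"spin": 0}
  grip: 70

```text
time_s: 17.45
position: [0.5948, -0.1797, 0.1135]
tcp_rot: [[-0.003, 0.01, -1.0], [1.0, 0.01, -0.003], [0.009, -1.0, -0.01]]
force: [-0.6, -0.1, 0.1]
opening: 0.802
```

```bash
python3 - <<'E'
from wl import *
wl("w14",[(.5955,-.180,30,.004)])
E
python3 st.py
```

```text
17.5 [ 0.5951 -0.1798  0.1136] [[-0.003, 0.01, -1.0], [1.0, 0.009, -0.003], [0.009, -1.0, -0.01]] [ 0.31 -0.31 -0.1 ] 0.8027555920477518
17.5 [ 595.08 -179.8   113.63] f [ 0.0102  0.0092 -0.9999] x [-0.0029  1.      0.0092] 
q [ -27.457   38.174   88.483    0.924   53.072 -118.175] v [-0.02  1.48  0.43 -0.02 -1.23 -0.05] tau [ -0.06 -44.34 -12.81  -0.02   0.15   0.  ] F [ 0.31 -0.31 -0.1 ] op 69.8
```

View pics/w14.png

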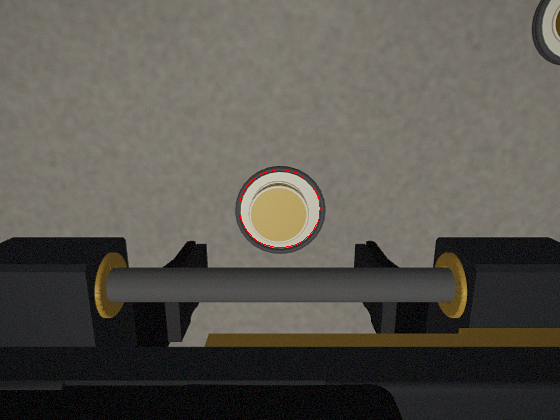

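Emit:
apply_moves:
  steps:
    - {"x": 1,"y": 10,"z": 0,"spin": 0}
    - {"x": 1,"y": 22,"z": 0,"spin": 0}
    - {"x": 1,"y": 35,"z": 0,"spin": 0}
    - {"x": 1,"y": 42,"z": 0,"spin": 0}
    - {"x": 1,"y": 44,"z": 0,"spin": 0}
    - {"x": 1,"y": 44,"z": 0,"spin": 0}
    - {"x": 1,"y": 44,"z": 0,"spin": 0}
    - {"x": 1,"y": 44,"z": 0,"spin": 0}
    - {"x": 1,"y": 38,"z": 0,"spin": 0}
    - {"x": 1,"y": 26,"z": 0,"spin": 0}
    - {"x": 1,"y": 13,"z": 0,"spin": 0}
    - {"x": 1,"y": 6,"z": 0,"spin": 0}
  grip: 84

```text
time_s: 18.7
position: [0.5961, 0.2072, 0.1004]
tcp_rot: [[0.001, -0.012, -1.0], [1.0, 0.012, 0.001], [0.012, -1.0, 0.012]]
force: [0.2, 0.3, 0.6]
opening: 0.967
```

```bash
python3 - <<'E'
from wl import *
wl("w15",[(.608,.210,27,.04),(.609,.209,33,.02)])
E
python3 st.py
```

```text
18.75 [0.5962 0.2076 0.1004] [[0.001, -0.012, -1.0], [1.0, 0.013, 0.001], [0.013, -1.0, 0.012]] [0.16 0.29 0.17] 0.9667853986670467
18.75 [596.2  207.58 100.42] f [-0.0116  0.0126 -0.9999] x [0.0013 0.9999 0.0126] 
q [  8.681  40.081  86.779   1.01   53.694 -81.848] v [-2.27 -0.72  0.84 -0.84 -0.29 -1.26] tau [ -1.16 -47.52 -13.51  -0.2    0.15   0.03] F [0.16 0.29 0.17] op 84.1
```

View pics/w15.png

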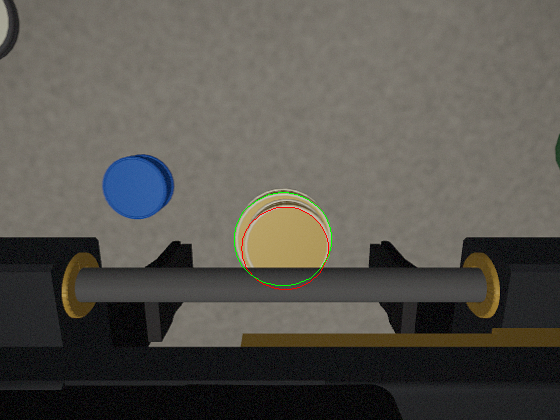

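Emit:
apply_moves:
  steps:
    - {"x": 4,"y": 1,"z": -5,"spin": 0}
    - {"x": 5,"y": 1,"z": -13,"spin": 0}
    - {"x": 2,"y": 0,"z": -18,"spin": 0}
    - {"x": 0,"y": 0,"z": -12,"spin": 0}
    - {"x": 0,"y": 0,"z": -6,"spin": 0}
    - {"x": 0,"y": 0,"z": -3,"spin": 0}

```text
time_s: 19.35
position: [0.6096, 0.2028, 0.0381]
tcp_rot: [[0.009, -0.013, -1.0], [1.0, 0.011, 0.009], [0.011, -1.0, 0.013]]
force: [-0.2, -0.4, 0.7]
opening: 0.968
```

```bash
python3 -c "
from rig import imaging;imaging.capture('top')"; python3 st.py
```

```text
19.4 [609.33 202.75  37.74] f [-0.0133  0.0107 -0.9999] x [0.0093 0.9999 0.0106] 
q [  8.115  45.927  86.381   0.955  48.365 -81.993] v [ 0.52 -1.15 -0.07  0.04  1.07  0.08] tau [  0.33 -50.97 -12.43   0.05   0.04   0.  ] F [0.2  0.12 0.35] op 83.7
```

Emit:
apply_moves:
  steps:
    - {"x": -1,"y": 6,"z": -2.5,"spin": 0.008}

```text
time_s: 19.5
position: [0.6089, 0.2081, 0.0355]
tcp_rot: [[0.002, -0.013, -1.0], [1.0, 0.011, 0.002], [0.011, -1.0, 0.013]]
force: [0.2, -0.4, -0.2]
opening: 0.966
```

```bash
python3 -c "
from rig import imaging;imaging.capture('top')"; python3 st.py
```

```text
19.55 [608.07 209.39  34.89] f [-0.0138  0.0111 -0.9998] x [0.0012 0.9999 0.011 ] 
q [  8.712  46.222  86.265   1.001  48.203 -81.897] v [ 0.39 -0.5   0.52 -0.02  0.63 -0.13] tau [ -1.86 -50.74 -12.35  -0.17   0.05  -0.  ] F [-0.22  0.11 -0.43] op 84.0
```

Emit:
apply_moves:
  steps:
    - {"x": 0,"y": 0,"z": 0,"spin": 0}
    - {"x": 0,"y": 0,"z": 0,"spin": 0}
    - {"x": 0,"y": 0,"z": 0,"spin": 0}
    - {"x": 0,"y": 0,"z": 0,"spin": 0}
    - {"x": 0,"y": 0,"z": 0,"spin": 0}
    - {"x": 0,"y": 0,"z": 0,"spin": 0}
  grip: 0

```text
time_s: 20.15
position: [0.6088, 0.2109, 0.037]
tcp_rot: [[-0.001, -0.01, -1.0], [1.0, 0.012, -0.001], [0.012, -1.0, 0.01]]
force: [0.1, -0.1, -0.3]
opening: 0.61
```

```bash
python3 st.py
```

```text
20.15 [608.77 210.9   36.97] f [-0.0103  0.0116 -0.9999] x [-0.001   0.9999  0.0116] 
q [  8.836  46.05   86.22    1.004  48.216 -81.897] v [ 0.04 -0.13  0.12  0.07  0.04 -0.05] tau [  0.03 -49.81 -11.9    0.02   0.11   0.  ] F [ 0.07 -0.1  -0.31] op 53.0
```

Emit:
apply_moves:
  steps:
    - {"x": 0,"y": 0,"z": 5,"spin": 0}
    - {"x": 0,"y": 0,"z": 12,"spin": 0}
    - {"x": 0,"y": 0,"z": 20,"spin": 0}
    - {"x": 0,"y": 0,"z": 20,"spin": 0}
    - {"x": 0,"y": 0,"z": 15,"spin": 0}
    - {"x": 0,"y": 0,"z": 5,"spin": 0}

```text
time_s: 20.75
position: [0.6078, 0.2105, 0.1188]
tcp_rot: [[-0.001, -0.012, -1.0], [1.0, 0.011, -0.001], [0.011, -1.0, 0.012]]
force: [0.6, 0.3, -0.5]
opening: 0.604
```

```bash
python3 - <<'E'
from wl import *
wl("w16",[(.609,.209,33,.02)])
E
python3 st.py
```

```text
20.8 [0.6081 0.2105 0.1191] [[-0.001, -0.011, -1.0], [1.0, 0.011, -0.001], [0.011, -1.0, 0.011]] [ 0.33  0.71 -0.17] 0.6127780833457045
20.8 [608.1  210.55 119.12] f [-0.0112  0.0114 -0.9999] x [-0.0007  0.9999  0.0114] 
q [  8.816  39.392  84.268   0.888  56.875 -81.717] v [ 0.01  1.55  0.67  0.1  -1.92 -0.05] tau [ -0.1  -45.43 -13.45   0.01   0.25   0.  ] F [ 0.33  0.71 -0.17] op 53.3
```

View pics/w16.png

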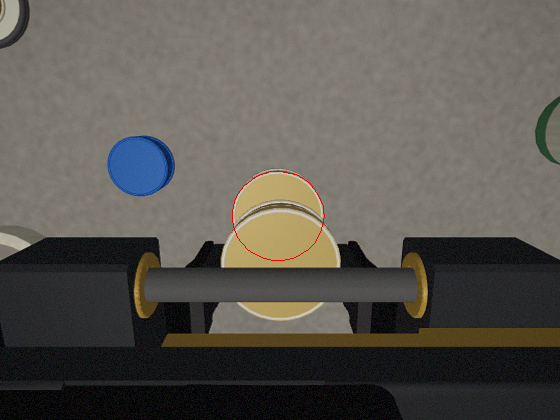

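Emit:
apply_moves:
  steps:
    - {"x": -8,"y": 3,"z": 0,"spin": 0}
    - {"x": -16,"y": 7,"z": 0,"spin": 0}
    - {"x": -22,"y": 10,"z": 0,"spin": 0}
    - {"x": -25,"y": 11,"z": 0,"spin": 0}
    - {"x": -25,"y": 11,"z": 0,"spin": 0}
    - {"x": -22,"y": 10,"z": 0,"spin": 0}
    - {"x": -14,"y": 6,"z": 0,"spin": 0}
    - {"x": -7,"y": 3,"z": 0,"spin": 0}
    - {"x": -3,"y": 1,"z": 0,"spin": 0}

```text
time_s: 21.7
position: [0.4538, 0.2729, 0.1147]
tcp_rot: [[0.001, -0.022, -1.0], [1.0, 0.008, 0.001], [0.008, -1.0, 0.022]]
force: [-0.3, -0.4, -0.8]
opening: 0.613
```

```bash
python3 - <<'E'
from wl import *
wl("w17",[(.3958,.2758,36,.004)])
E
python3 st.py
```

```text
21.75 [0.4536 0.2729 0.1147] [[0.001, -0.022, -1.0], [1.0, 0.008, 0.001], [0.008, -1.0, 0.022]] [-0.25  0.65 -0.67] 0.6099205200498452
21.75 [453.57 272.88 114.67] f [-0.0223  0.0083 -0.9997] x [0.0014 1.     0.0082] 
q [ 18.436  33.072 101.131   1.17   46.868 -72.295] v [-0.94  0.36 -1.29 -0.25  0.3  -0.45] tau [ -0.35 -39.95 -11.95  -0.02  -0.04   0.01] F [-0.25  0.65 -0.67] op 53.1
```

View pics/w17.png

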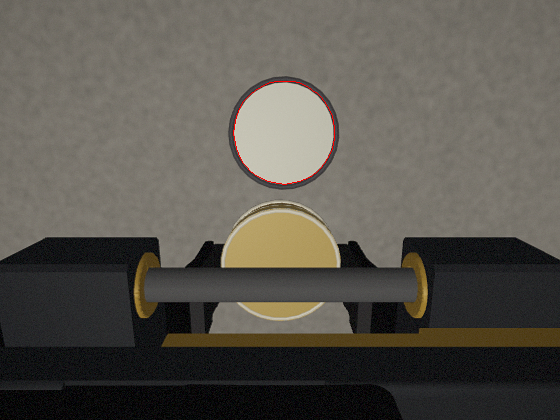

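Emit:
apply_moves:
  steps:
    - {"x": -8,"y": 0.5,"z": 0,"spin": 0}
    - {"x": -15,"y": 1,"z": 0,"spin": 0}
    - {"x": -16,"y": 1,"z": 0,"spin": 0}
    - {"x": -9,"y": 0.5,"z": -2,"spin": 0}
    - {"x": -4,"y": 0,"z": -5,"spin": 0}
    - {"x": -2,"y": 0,"z": -15,"spin": 0}
    - {"x": 0,"y": 0,"z": -23,"spin": 0}
    - {"x": 0,"y": 0,"z": -19,"spin": 0}
    - {"x": 0,"y": 0,"z": -9,"spin": 0}
    - {"x": 0,"y": 0,"z": -3,"spin": 0}

```text
time_s: 22.75
position: [0.4009, 0.2754, 0.0363]
tcp_rot: [[0.005, -0.013, -1.0], [1.0, 0.011, 0.005], [0.011, -1.0, 0.013]]
force: [0.4, 0.5, -0.4]
opening: 0.612
```

```bash
python3 - <<'E'
from wl import *
wl("w18",[(.3958,.2758,36,.004)])
E
python3 st.py
```

```text
22.8 [0.4008 0.2754 0.0362] [[0.005, -0.013, -1.0], [1.0, 0.011, 0.005], [0.011, -1.0, 0.013]] [-0.75 -0.17 -0.87] 0.6096195292505917
22.8 [400.82 275.43  36.25] f [-0.0132  0.0109 -0.9999] x [0.0052 0.9999 0.0108] 
q [ 20.767  39.378 109.914   1.644  31.207 -70.351] v [ 0.06 -1.48 -0.29 -0.15  1.33  0.01] tau [  0.05 -39.67  -5.75   0.03   0.06   0.  ] F [-0.75 -0.17 -0.87] op 53.0
```

View pics/w18.png

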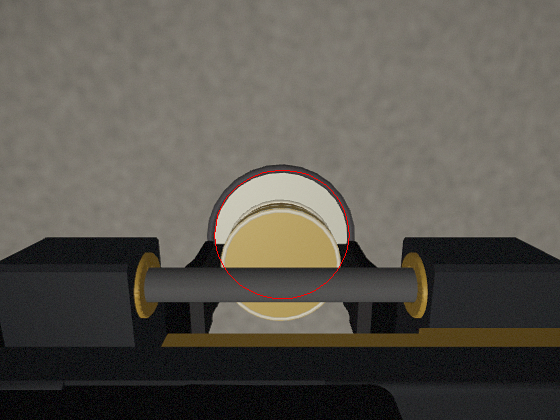

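Good alignment. I go down in a few small rows.

Emit:
apply_moves:
  steps:
    - {"x": -2,"y": 0,"z": -5,"spin": 0}
    - {"x": -2,"y": 0,"z": -4,"spin": 0}
    - {"x": 0,"y": 0,"z": -2,"spin": 0}

```text
time_s: 23.1
position: [0.3979, 0.2758, 0.0258]
tcp_rot: [[0.005, -0.01, -1.0], [1.0, 0.012, 0.005], [0.012, -1.0, 0.01]]
force: [1.3, 0.3, -0.6]
opening: 0.612
```

```bash
python3 -c "
from rig import imaging;imaging.capture('top')"; python3 st.py
```

```text
23.15 [397.99 275.86  25.68] f [-0.01    0.0121 -0.9999] x [0.0054 0.9999 0.012 ] 
q [ 20.938  40.531 110.533   1.744  29.235 -70.282] v [-0.06 -0.35 -0.27 -0.11  0.58  0.09] tau [  0.03 -39.48  -4.92   0.03   0.1    0.  ] F [ 0.56  0.6  -0.41] op 53.0
```

Emit:
apply_moves:
  steps:
    - {"x": -1,"y": 0,"z": -4,"spin": 0}

```text
time_s: 23.25
position: [0.3976, 0.2761, 0.0221]
tcp_rot: [[0.005, -0.008, -1.0], [1.0, 0.013, 0.005], [0.013, -1.0, 0.008]]
force: [0.0, -0.1, 0.1]
opening: 0.614
```

```bash
python3 -c "
from rig import imaging;imaging.capture('top')"; python3 st.py
```

```text
23.3 [396.81 275.88  21.39] f [-0.01    0.0121 -0.9999] x [0.0054 0.9999 0.0121] 
q [ 20.99   41.015 110.732   1.784  28.551 -70.276] v [ 0.    0.01  0.23 -0.12  1.26  0.05] tau [ -0.1  -40.37  -5.18   0.02   0.01   0.  ] F [-0.67 -0.03 -1.12] op 53.0
```

Emit:
apply_moves:
  steps:
    - {"x": 0,"y": 0,"z": -0.7,"spin": 0}

```text
time_s: 23.4
position: [0.3968, 0.2759, 0.0207]
tcp_rot: [[0.005, -0.01, -1.0], [1.0, 0.012, 0.005], [0.012, -1.0, 0.01]]
force: [-0.8, 0.2, 9.3]
opening: 0.611
```

```bash
python3 -c "
from rig import imaging;imaging.capture('top')"; python3 st.py
```

```text
23.45 [396.75 275.87  20.75] f [-0.0101  0.0121 -0.9999] x [0.0053 0.9999 0.012 ] 
q [ 20.992  41.091 110.747   1.79   28.463 -70.283] v [-0.02 -0.08 -0.09 -0.03  0.09 -0.01] tau [ -0.05 -38.76  -4.72   0.02   0.02  -0.  ] F [-0.42  0.75 -0.9 ] op 53.3
```

Emit:
apply_moves:
  steps:
    - {"x": 0,"y": 0,"z": 0,"spin": 0}
    - {"x": 0,"y": 0,"z": 0,"spin": 0}
    - {"x": 0,"y": 0,"z": 0,"spin": 0}
    - {"x": 0,"y": 0,"z": 2,"spin": 0}
    - {"x": 0,"y": 0,"z": 10,"spin": 0}
    - {"x": 0,"y": 0,"z": 20,"spin": 0}
    - {"x": 0,"y": 0,"z": 25,"spin": 0}
    - {"x": 0,"y": 0,"z": 20,"spin": 0}
    - {"x": 0,"y": 0,"z": 8,"spin": 0}
    - {"x": 0,"y": 0,"z": 3,"spin": 0}
  grip: 80

```text
time_s: 24.45
position: [0.3964, 0.2756, 0.1144]
tcp_rot: [[0.005, -0.009, -1.0], [1.0, 0.012, 0.005], [0.012, -1.0, 0.01]]
force: [-0.5, -0.0, -0.4]
opening: 0.922
```

```bash
python3 - <<'E'
from wl import *
wl("w19",[(.3958,.2758,36,.004)])
E
python3 st.py
```

```text
24.5 [0.3965 0.2757 0.1144] [[0.005, -0.009, -1.0], [1.0, 0.012, 0.005], [0.012, -1.0, 0.009]] [ 0.01 -0.38 -0.2 ] 0.9210906364069601
24.5 [396.53 275.72 114.42] f [-0.0092  0.0124 -0.9999] x [0.0055 0.9999 0.0123] 
q [ 20.987  30.385 108.318   1.281  41.542 -69.662] v [-0.05  1.89  0.43  0.1  -1.35 -0.07] tau [ -0.03 -35.17  -9.17   0.03   0.18   0.  ] F [ 0.01 -0.38 -0.2 ] op 80.1
```

View pics/w19.png

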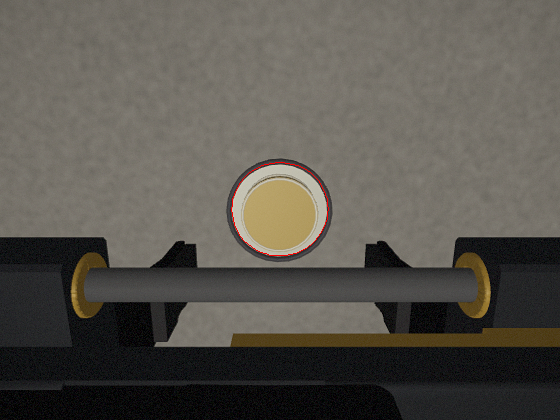

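Emit:
apply_moves:
  steps:
    - {"x": 8,"y": -2.5,"z": 0,"spin": 0}
    - {"x": 18,"y": -5.5,"z": 0,"spin": 0}
    - {"x": 28,"y": -9,"z": 0,"spin": 0}
    - {"x": 32,"y": -10,"z": 0,"spin": 0}
    - {"x": 32,"y": -10,"z": 0,"spin": 0}
    - {"x": 32,"y": -10,"z": 0,"spin": 0}
    - {"x": 26,"y": -8,"z": 0,"spin": 0}
    - {"x": 14,"y": -4.5,"z": 0,"spin": 0}
    - {"x": 6,"y": -2,"z": 0,"spin": 0}
  grip: 87

```text
time_s: 25.4
position: [0.6063, 0.2042, 0.1059]
tcp_rot: [[0.007, -0.017, -1.0], [1.0, 0.008, 0.007], [0.008, -1.0, 0.017]]
force: [-0.1, 0.2, 0.9]
opening: 1.0
```

```bash
python3 - <<'E'
from wl import *
wl("w20",[(.609,.2085,33,.02)])
E
python3 st.py
```

```text
25.45 [0.607  0.204  0.1058] [[0.007, -0.016, -1.0], [1.0, 0.008, 0.007], [0.008, -1.0, 0.016]] [1.4  0.08 0.1 ] 1.0031605509711283
25.45 [606.96 203.95 105.81] f [-0.0159  0.008  -0.9998] x [0.0074 0.9999 0.0079] 
q [  8.315  40.318  84.945   0.708  55.575 -81.67 ] v [ 1.34 -1.58  3.15  0.51 -0.31  0.84] tau [  1.89 -48.6  -12.43   0.2    0.56  -0.01] F [1.4  0.08 0.1 ] op 87.3
```

View pics/w20.png

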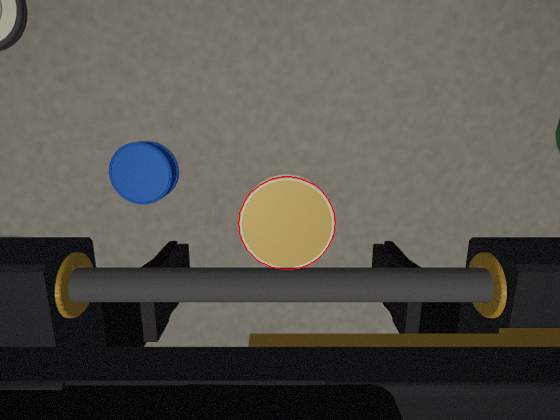

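Emit:
apply_moves:
  steps:
    - {"x": 1,"y": 2,"z": -5,"spin": 0.005}
    - {"x": 1,"y": 3,"z": -13,"spin": 0}
    - {"x": 0,"y": 2,"z": -18,"spin": 0}
    - {"x": 0,"y": 0,"z": -14,"spin": 0}
    - {"x": 0,"y": 0,"z": -7,"spin": 0}
    - {"x": 0,"y": 0,"z": -3,"spin": 0}

```text
time_s: 26.05
position: [0.604, 0.2125, 0.039]
tcp_rot: [[-0.0, -0.024, -1.0], [1.0, 0.007, -0.001], [0.007, -1.0, 0.024]]
force: [-0.7, 0.6, 0.2]
opening: 0.998
```

```bash
python3 -c "
from rig import imaging;imaging.capture('top')"; python3 st.py
```

```text
26.1 [603.76 212.43  38.76] f [-0.0249  0.0072 -0.9997] x [-0.0002  1.      0.0072] 
q [  9.1    45.918  86.149   0.832  49.279 -81.468] v [-0.26 -1.11 -0.4  -0.15  1.16  0.06] tau [ -0.18 -51.05 -12.72  -0.     0.03  -0.  ] F [-0.04  0.07 -0.82] op 86.8
```

Emit:
apply_moves:
  steps:
    - {"x": 5,"y": -4,"z": -3,"spin": 0}

```text
time_s: 26.2
position: [0.6084, 0.209, 0.036]
tcp_rot: [[-0.001, -0.025, -1.0], [1.0, 0.007, -0.002], [0.007, -1.0, 0.025]]
force: [0.5, -0.5, 0.4]
opening: 0.999
```

```bash
python3 - <<'E'
from wl import *
wl("w21",[(.609,.2085,33,.02)])
E
python3 st.py
```

```text
26.25 [0.6096 0.2079 0.0354] [[-0.001, -0.024, -1.0], [1.0, 0.007, -0.001], [0.007, -1.0, 0.024]] [ 0.25 -0.64 -0.11] 0.9979038441498984
26.25 [609.63 207.89  35.4 ] f [-0.024   0.0068 -0.9997] x [-0.0006  1.      0.0068] 
q [  8.629  46.41   85.58    0.781  49.315 -81.929] v [-0.43 -0.58 -0.25 -0.03  0.08  0.77] tau [  2.04 -51.37 -11.18   0.19   0.37   0.01] F [ 0.25 -0.64 -0.11] op 86.8
```

View pics/w21.png

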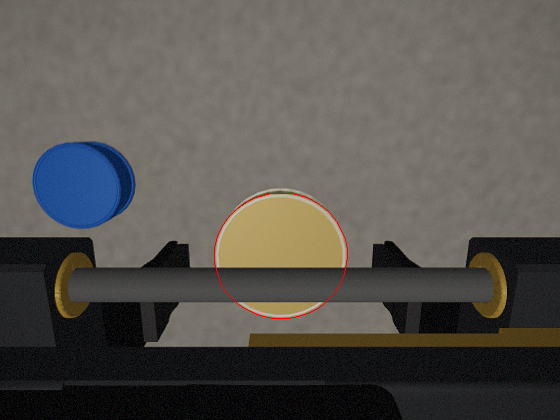

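Emit:
apply_moves:
  steps:
    - {"x": 0,"y": 0.3,"z": -8,"spin": 0}
    - {"x": 0,"y": 0,"z": -6,"spin": 0}
    - {"x": 0,"y": 0,"z": -3,"spin": 0}

```text
time_s: 26.55
position: [0.6118, 0.2077, 0.0188]
tcp_rot: [[0.001, -0.02, -1.0], [1.0, 0.007, 0.0], [0.007, -1.0, 0.02]]
force: [0.2, -0.3, -0.2]
opening: 1.001
```

```bash
python3 -c "
from rig import imaging;imaging.capture('top')"; python3 st.py
```

```text
26.6 [611.46 207.65  18.39] f [-0.0206  0.0073 -0.9998] x [0.0005 1.     0.0073] 
q [  8.584  47.894  85.684   0.799  47.531 -81.937] v [ 0.13 -0.37  0.15  0.06  0.94 -0.04] tau [  0.1  -51.34 -11.73   0.02   0.1    0.  ] F [-0.87  0.14 -1.16] op 86.8
```

Emit:
apply_moves:
  steps:
    - {"x": -1.5,"y": 0.5,"z": -2,"spin": 0}

```text
time_s: 26.7
position: [0.6103, 0.2081, 0.0164]
tcp_rot: [[0.001, -0.02, -1.0], [1.0, 0.007, 0.001], [0.007, -1.0, 0.02]]
force: [-0.2, -0.7, 0.3]
opening: 0.998
```

Emit:
apply_moves:
  steps:
    - {"x": 0,"y": 0,"z": 0,"spin": 0}
    - {"x": 0,"y": 0,"z": 0,"spin": 0}
    - {"x": 0,"y": 0,"z": 0,"spin": 0}
    - {"x": 0,"y": 0,"z": 0,"spin": 0}
    - {"x": 0,"y": 0,"z": 0,"spin": 0}
    - {"x": 0,"y": 0,"z": 0,"spin": 0}
  grip: 0

```text
time_s: 27.3
position: [0.6097, 0.2084, 0.0165]
tcp_rot: [[0.0, -0.02, -1.0], [1.0, 0.007, 0.0], [0.007, -1.0, 0.02]]
force: [-0.3, 0.5, -0.9]
opening: 0.752
```

```bash
python3 st.py
```

```text
27.3 [609.72 208.36  16.46] f [-0.0205  0.0074 -0.9998] x [0.0003 1.     0.0074] 
q [  8.669  47.986  85.938   0.809  47.175 -81.873] v [ 0.03 -0.01  0.14 -0.07  0.12 -0.02] tau [  0.01 -50.55 -11.32   0.01   0.16   0.  ] F [-0.33  0.53 -0.86] op 65.4
```

Emit:
apply_moves:
  steps:
    - {"x": 0,"y": 0,"z": 5,"spin": 0}
    - {"x": 0,"y": 0,"z": 12,"spin": 0}
    - {"x": 0,"y": 0,"z": 20,"spin": 0}
    - {"x": 0,"y": 0,"z": 22,"spin": 0}
    - {"x": 0,"y": 0,"z": 20,"spin": 0}
    - {"x": 0,"y": 0,"z": 12,"spin": 0}
    - {"x": 0,"y": 0,"z": 5,"spin": 0}

```text
time_s: 28.0
position: [0.6087, 0.2081, 0.1189]
tcp_rot: [[0.0, -0.021, -1.0], [1.0, 0.007, 0.0], [0.007, -1.0, 0.021]]
force: [0.4, -0.1, -0.2]
opening: 0.752
```

```bash
python3 - <<'E'
from wl import *
wl("w22")
E
python3 st.py
```

```text
28.05 [0.6091 0.2082 0.1194] [[0.0, -0.02, -1.0], [1.0, 0.007, 0.0], [0.007, -1.0, 0.02]] [ 0.15 -0.27  0.46] 0.7490772785889791
28.05 [609.14 208.24 119.41] f [-0.0202  0.0073 -0.9998] x [0.0003 1.     0.0073] 
q [  8.668  39.579  83.761   0.698  57.741 -81.699] v [-0.04  1.55  0.44  0.07 -1.85 -0.07] tau [ -0.12 -45.6  -13.45   0.     0.29   0.  ] F [ 0.15 -0.27  0.46] op 65.2
```

View pics/w22.png

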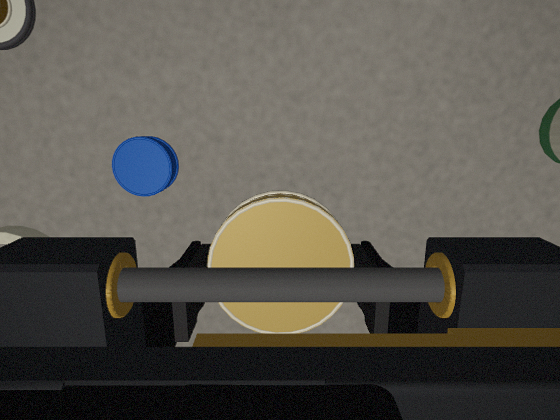

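Emit:
apply_moves:
  steps:
    - {"x": -4,"y": -12,"z": 0,"spin": 0}
    - {"x": -8,"y": -26,"z": 0,"spin": 0}
    - {"x": -12,"y": -40,"z": 0,"spin": 0}
    - {"x": -14,"y": -45,"z": 0,"spin": 0}
    - {"x": -14,"y": -45,"z": 0,"spin": 0}
    - {"x": -14,"y": -45,"z": 0,"spin": 0}
    - {"x": -14,"y": -45,"z": 0,"spin": 0}
    - {"x": -14,"y": -45,"z": 0,"spin": 0}
    - {"x": -14,"y": -45,"z": 0,"spin": 0}
    - {"x": -12,"y": -40,"z": 0,"spin": 0}
    - {"x": -9,"y": -28,"z": 0,"spin": 0}
    - {"x": -5,"y": -14,"z": 0,"spin": 0}

```text
time_s: 29.25
position: [0.4564, -0.2385, 0.1102]
tcp_rot: [[-0.005, -0.037, -0.999], [1.0, 0.012, -0.006], [0.012, -0.999, 0.037]]
force: [-0.3, -0.3, -0.5]
opening: 0.75
```

```bash
python3 - <<'E'
from wl import *
wl("w23",[(.3907,-.2777,42,.004)])
E
python3 st.py
```

```text
29.3 [ 0.456  -0.2401  0.1101] [[-0.005, -0.037, -0.999], [1.0, 0.01, -0.005], [0.011, -0.999, 0.037]] [-0.53 -1.95 -0.01] 0.7483288690165151
29.3 [ 456.04 -240.12  110.13] f [-0.037   0.0104 -0.9993] x [-0.0046  0.9999  0.0105] 
q [ -39.676   33.129  102.337   -1.234   46.55  -129.087] v [ 3.2  -0.24  0.06  1.77 -0.    3.46] tau [  2.44 -40.18  -9.62   0.28   0.44  -0.05] F [-0.53 -1.95 -0.01] op 65.1
```

View pics/w23.png

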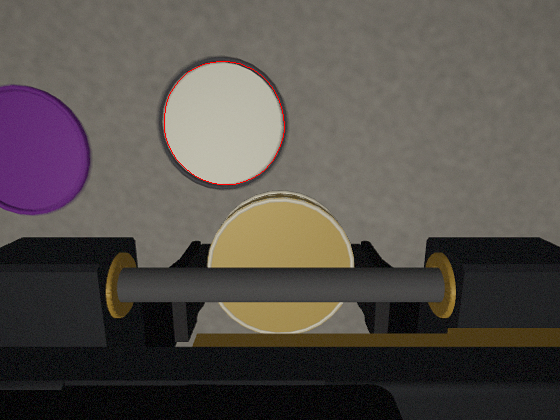

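Emit:
apply_moves:
  steps:
    - {"x": -8,"y": -5,"z": 0,"spin": 0}
    - {"x": -16,"y": -11,"z": 0,"spin": 0}
    - {"x": -18,"y": -13,"z": 0,"spin": 0}
    - {"x": -12,"y": -9,"z": -2,"spin": 0}
    - {"x": -5,"y": -4,"z": -5,"spin": 0}
    - {"x": -2,"y": -1,"z": -13,"spin": 0}
    - {"x": 0,"y": 0,"z": -20,"spin": 0}
    - {"x": 0,"y": 0,"z": -17,"spin": 0}
    - {"x": 0,"y": 0,"z": -9,"spin": 0}
    - {"x": 0,"y": 0,"z": -3,"spin": 0}

```text
time_s: 30.3
position: [0.3863, -0.2785, 0.0352]
tcp_rot: [[-0.009, -0.045, -0.999], [1.0, 0.019, -0.009], [0.019, -0.999, 0.045]]
force: [-0.1, 0.2, -1.2]
opening: 0.752
```

```bash
python3 - <<'E'
from wl import *
wl("w24",[(.3907,-.278,42,.004)])
E
python3 st.py
```

```text
30.35 [ 0.3862 -0.2784  0.0351] [[-0.009, -0.046, -0.999], [1.0, 0.019, -0.01], [0.02, -0.999, 0.046]] [-0.66  0.79 -1.71] 0.7515607494607786
30.35 [ 386.22 -278.38   35.15] f [-0.0458  0.0193 -0.9988] x [-0.0087  0.9998  0.0197] 
q [ -48.476   39.629  109.545   -2.239   33.413 -137.1  ] v [ 0.08 -1.52 -0.51  0.02  1.19  0.  ] tau [ -0.12 -39.99  -5.99  -0.1    0.09   0.  ] F [-0.66  0.79 -1.71] op 65.4
```

View pics/w24.png

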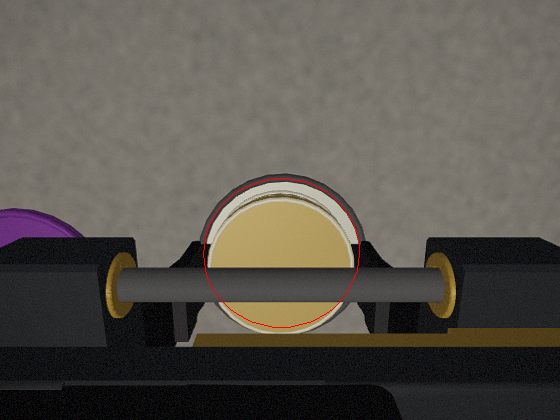

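Emit:
apply_moves:
  steps:
    - {"x": 3,"y": 0,"z": -3,"spin": -0.005}
    - {"x": 2,"y": 0,"z": -3,"spin": 0}
    - {"x": 0,"y": 0,"z": -2,"spin": 0}

```text
time_s: 30.65
position: [0.3927, -0.2787, 0.0278]
tcp_rot: [[-0.004, -0.044, -0.999], [1.0, 0.017, -0.005], [0.018, -0.999, 0.044]]
force: [-0.4, 0.0, -1.3]
opening: 0.749
```

```bash
python3 -c "
from rig import imaging;imaging.capture('top')"; python3 st.py
```

```text
30.7 [ 392.45 -278.64   27.56] f [-0.0441  0.0178 -0.9989] x [-0.0041  0.9998  0.018 ] 
q [ -47.951   40.645  109.002   -2.204   32.822 -136.33 ] v [-0.17 -0.16  0.46 -0.13  0.53 -0.05] tau [  0.04 -40.16  -5.44  -0.08   0.2    0.01] F [ 0.04 -0.41 -1.16] op 65.3
```

Emit:
apply_moves:
  steps:
    - {"x": -1,"y": 0.5,"z": -4.5,"spin": 0}

```text
time_s: 30.8
position: [0.392, -0.2786, 0.0235]
tcp_rot: [[-0.004, -0.043, -0.999], [1.0, 0.016, -0.005], [0.017, -0.999, 0.043]]
force: [0.1, 0.2, -1.0]
opening: 0.746
```

```bash
python3 - <<'E'
from wl import *
wl("w25",[(.3907,-.278,42,.004)])
E
python3 st.py
```

```text
30.85 [ 0.3914 -0.2781  0.0227] [[-0.004, -0.044, -0.999], [1.0, 0.018, -0.005], [0.018, -0.999, 0.044]] [-0.75  0.11 -1.33] 0.7499922917704035
30.85 [ 391.38 -278.05   22.71] f [-0.0441  0.0177 -0.9989] x [-0.0042  0.9998  0.0179] 
q [ -47.998   41.172  109.25    -2.258   32.044 -136.323] v [-0.04 -0.14  0.34  0.13  1.4   0.03] tau [  0.09 -41.21  -5.63  -0.08   0.11   0.  ] F [-0.75  0.11 -1.33] op 65.2
```

Emit:
apply_moves:
  steps:
    - {"x": 0,"y": 0,"z": -0.7,"spin": 0}

```text
time_s: 30.95
position: [0.3912, -0.2779, 0.0219]
tcp_rot: [[-0.004, -0.044, -0.999], [1.0, 0.018, -0.005], [0.018, -0.999, 0.044]]
force: [0.1, -0.4, -0.2]
opening: 0.752
```

```bash
python3 -c "
from rig import imaging;imaging.capture('top')"; python3 st.py
```

```text
31.0 [ 391.14 -277.88   21.8 ] f [-0.0445  0.0181 -0.9988] x [-0.0041  0.9998  0.0183] 
q [ -48.005   41.274  109.281   -2.266   31.942 -136.315] v [ 0.04 -0.21 -0.17 -0.01  0.33  0.09] tau [  0.03 -40.14  -5.14  -0.08   0.18   0.  ] F [-0.21  0.14 -0.64] op 65.1
```

View pics/w25.png

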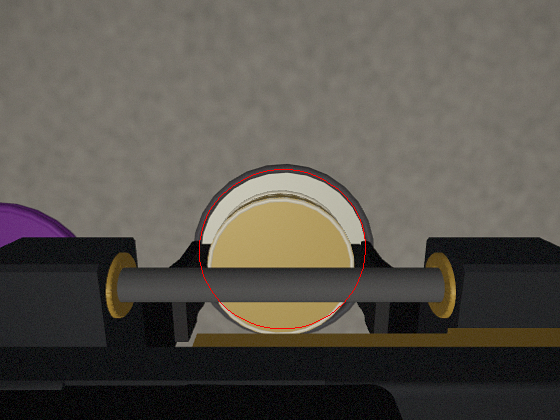

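Emit:
apply_moves:
  steps:
    - {"x": 0,"y": 0,"z": -0.7,"spin": 0}

```text
time_s: 31.1
position: [0.3911, -0.278, 0.0211]
tcp_rot: [[-0.004, -0.044, -0.999], [1.0, 0.018, -0.005], [0.018, -0.999, 0.044]]
force: [0.1, 0.4, 0.1]
opening: 0.747
```

```bash
python3 -c "
from rig import imaging;imaging.capture('top')"; python3 st.py
```

```text
31.15 [ 391.13 -277.98   21.07] f [-0.0444  0.018  -0.9989] x [-0.004   0.9998  0.0182] 
q [ -48.014   41.359  109.289   -2.274   31.84  -136.309] v [-0.02 -0.11 -0.09  0.03  0.19 -0.03] tau [  0.12 -39.78  -4.96  -0.06   0.21  -0.  ] F [-0.52 -0.38 -0.54] op 65.3
```

Emit:
apply_moves:
  steps:
    - {"x": 0,"y": 0,"z": -0.6,"spin": 0}

```text
time_s: 31.25
position: [0.3909, -0.278, 0.0206]
tcp_rot: [[-0.004, -0.045, -0.999], [1.0, 0.018, -0.005], [0.018, -0.999, 0.045]]
force: [-0.9, 1.0, 5.0]
opening: 0.748
```

```bash
python3 -c "
from rig import imaging;imaging.capture('top')"; python3 st.py
```

```text
31.3 [ 390.95 -277.97   20.7 ] f [-0.0446  0.018  -0.9988] x [-0.004   0.9998  0.0182] 
q [ -48.023   41.401  109.309   -2.296   31.787 -136.3  ] v [ 0.05 -0.31  0.08  0.17  0.14 -0.06] tau [  0.02 -37.79  -5.17  -0.03  -0.02  -0.01] F [-0.59 -0.44  2.77] op 65.3
```

Emit:
apply_moves:
  steps:
    - {"x": 0,"y": 0,"z": -0.5,"spin": 0}

```text
time_s: 31.4
position: [0.3909, -0.278, 0.0206]
tcp_rot: [[-0.004, -0.045, -0.999], [1.0, 0.018, -0.005], [0.018, -0.999, 0.044]]
force: [-1.6, 1.5, 5.7]
opening: 0.748
```

```bash
python3 -c "
from rig import imaging;imaging.capture('top')"; python3 st.py
```

```text
31.45 [ 390.92 -277.95   20.61] f [-0.0444  0.0178 -0.9989] x [-0.004   0.9998  0.018 ] 
q [ -48.024   41.408  109.325   -2.301   31.751 -136.294] v [-0.08 -0.13  0.05  0.04  0.1  -0.04] tau [ -0.06 -37.12  -5.21  -0.02  -0.09  -0.01] F [-2.2   0.93  5.26] op 65.2
```

Emit:
apply_moves:
  steps:
    - {"x": 0,"y": 0,"z": 0,"spin": 0}
    - {"x": 0,"y": 0,"z": 0,"spin": 0}
    - {"x": 0,"y": 0,"z": 0,"spin": 0}
    - {"x": 0,"y": 0,"z": 2,"spin": 0}
    - {"x": 0,"y": 0,"z": 10,"spin": 0}
    - {"x": 0,"y": 0,"z": 20,"spin": 0}
    - {"x": 0,"y": 0,"z": 25,"spin": 0}
    - {"x": 0,"y": 0,"z": 25,"spin": 0}
    - {"x": 0,"y": 0,"z": 20,"spin": 0}
    - {"x": 0,"y": 0,"z": 8,"spin": 0}
  grip: 87

```text
time_s: 32.45
position: [0.3903, -0.277, 0.1358]
tcp_rot: [[-0.004, -0.045, -0.999], [1.0, 0.02, -0.005], [0.02, -0.999, 0.045]]
force: [0.1, 0.4, 0.6]
opening: 0.996
```

```bash
python3 - <<'E'
from wl import *
wl("w26",[(.3907,-.278,42,.004)])
cv2.imwrite("pics/top9.png",imaging.capture("top")[:,:,::-1])
cv2.imwrite("pics/scene9.png",imaging.capture("scene")[:,:,::-1])
E
python3 st.py
```

```text
32.5 [ 0.3905 -0.2773  0.1362] [[-0.004, -0.045, -0.999], [1.0, 0.019, -0.005], [0.019, -0.999, 0.045]] [ 0.3  -0.62  0.61] 1.0019789665376595
32.6 [ 389.72 -276.48  133.93] f [-0.0471  0.0215 -0.9987] x [-0.0036  0.9998  0.0217] 
q [ -48.028   28.925  106.136   -1.603   47.673 -137.158] v [-0.01  1.78  0.95 -0.06 -0.2  -0.01] tau [  0.06 -36.91 -11.02  -0.11   0.21   0.  ] F [-0.83 -0.22  0.76] op 87.2
```

View pics/w26.png

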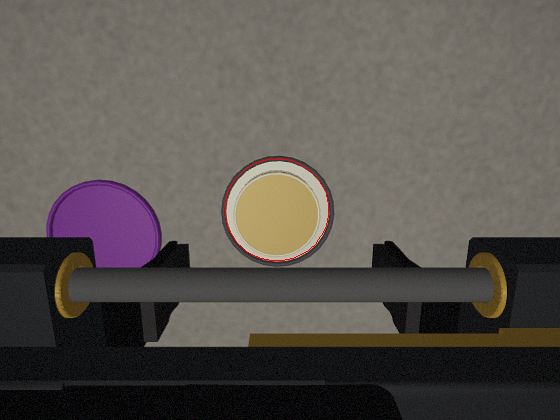

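View pics/top9.png

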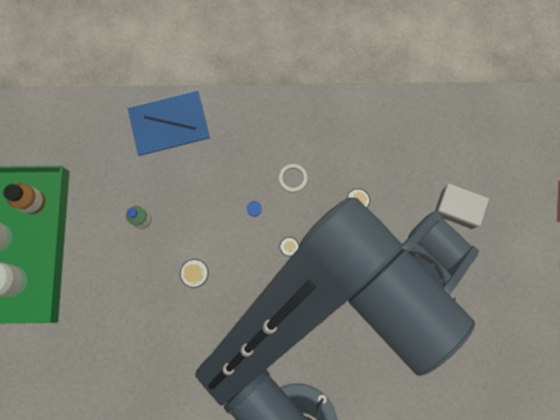

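View pics/scene9.png

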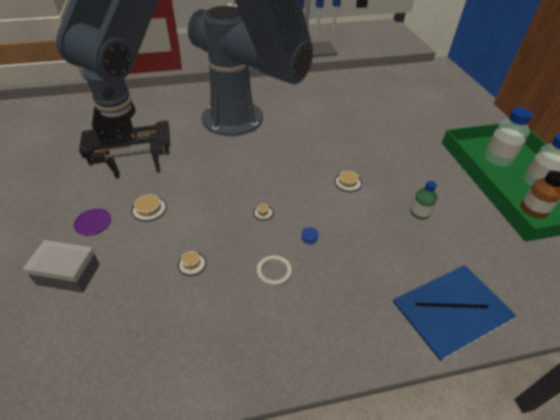

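The overview pictures show all four dishes in their holders. In the scene view they are at (148,205), (348,180), (190,261) and (263,211). The bottle at (424,200) and the tape at (274,270) have not moved.

Emit:
apply_moves:
  steps:
    - {"x": 0,"y": 0,"z": 20,"spin": 0}
    - {"x": 0,"y": 0,"z": 0,"spin": 0}
    - {"x": 0,"y": 0,"z": 0,"spin": 0}

```text
time_s: 32.9
position: [0.388, -0.2747, 0.1511]
tcp_rot: [[-0.003, -0.052, -0.999], [1.0, 0.027, -0.005], [0.027, -0.998, 0.052]]
force: [-0.7, 0.3, 0.0]
opening: 0.997
```

```bash
python3 st.py; python3 -c "
from rig import job;print(job.hand_in())"
```

```text
32.9 [ 387.99 -274.72  151.05] f [-0.0519  0.0269 -0.9983] x [-0.0032  0.9996  0.0271] 
q [ -48.045   27.211  105.389   -1.53    50.549 -137.261] v [-0.07  0.06 -0.52  0.08 -0.31  0.05] tau [ -0.01 -36.03 -11.92  -0.12   0.2    0.  ] F [-0.7   0.31  0.04] op 86.8
the job is handed in; nothing more can be done
None
```

I took the stack apart from the top and set each dish in the white holder of its own size: tiny, small, medium, then large. I handed the job in at about 33 s of the 106 s allowed.

**Checks:** After each release, a wrist picture showed the dish flat and inside its holder's rim, and the final scene view shows all four in place. The bottle, the tape, the blue dish and the purple holder look unmoved. The gripper was open and clear of everything at hand-in.

**Set-down forces:** The highest readings at touchdown were about 17 N (tiny), 15 N (small), 9 N (medium) and 6 N (large).

**What was off:**
- **Tool tilt:** The tool's tilt drifted by up to about 3° in all. No dish tilted more than about 1.7° between pick and place; the large dish was the most tilted, and its edge touched first.
- **Camera disagreement:** The fixed cameras and the wrist camera disagreed by 1–3 mm; I used the wrist camera for the final alignment.

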